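# Put the track tools away in their cups

### The arm

A 7-joint arm with a two-finger parallel gripper is mounted at the origin on the work surface. World frame = base frame: x ahead of the robot, y to its left, z up, the work surface at z = 0. Lengths are in m, angles in rad, forces in N, time in s.
With the tool pointing down it reaches from about 0.4 to 0.875 m from the base axis. Payload 19.3 kg.
Tool frame: the origin (TCP) lies midway between the tips of the shut fingers; the grasp point (between the pads) lies 19 mm behind it (bot.pinch_z is the distance from the TCP to the grasp point, in m); z points along the fingers, y is the line along which they close (so a half turn about z gives the same grasp; the last joint's range is limited). The gripper opens to 85 mm and grips with 20 to 120 N. Pads are 22 mm wide; open, the fingers measure 114 mm over their backs; the gripper's body (76 mm by 85 mm) begins 54 mm behind the grasp point. The pads swing forward as they close: fully open they stand 13 mm farther back than shut.
Start: joints at [1.224, 0.521, -0.036, 1.599, 0.021, 1.021, -0.113], TCP at [0.171, -0.601, 0.205] pointing down, gripper open.
Joint ranges: [-2.91, 2.91], [-0.3, 2.13], [-1.5, 1.42], [0.17, 2.43], [-1.26, 4.41], [0.16, 1.93], [-2.52, 2.52]. Speed limits (rad/s): [1.89, 1.89, 2.39, 2.39, 3.01, 3.01, 3.01].

### API

Orientations are given as [roll, pitch, yaw] about the fixed x, y, z axes, in that order (R = Rz(yaw) Ry(pitch) Rx(roll)).
In Python, from workcell import observe, viewer, bot gives the robot as it stands. The module is installed in compiled form; this text tells all that it offers.
- The arm moves only by the tool play_rows, never from a script. Its argument "motion" is a list of rows, each a list of 7 numbers: the shift along the tool's x, y, z in cm, then the turn, a rotation vector about the tool's x, y, z in rad, then the opening, from -1 (shut) to 1 (fully open), so that 0 is half open. A call has exactly 5 rows; each row is the pose to reach, as a shift and turn from the pose commanded when the call began, along the tool's axes at that moment; what a row does not reach only later rows make up. A row lasts 1/10 s, in which the tool goes at most 50 mm and 8.59 degrees, less where a joint would pass 70% of its speed; a pose out of reach is approached as far as the arm can. A call with a gripper value outside its range is refused whole. The fingers move at their own pace and stop on an object; "squeeze" is the grip in N (left out, the last holds). Time passes only in rows, so rows that repeat a pose let the fingers close, or fill a call up. It gives the time, the measured TCP pose, the force, the opening and the grip force at its end, in the units of the state.
- observe(): the state, without advancing time (a new reading comes with each control period).
- viewer.grab_frame(name): name is "scene" or "top" or "wrist"; returns (picture, depth): 420x560x3 uint8, red, green, blue; 420x560 float32, m along the optical axis (not along the pixel's ray), 0 where there is no reading.
- viewer.camera_info(name): a dict with "fx", "fy", "cx", "cy" (pixels), "R" (3x3) and "t" (3): a world point X has camera coordinates R X + t. Camera axes: x right, y down, z forward; pixel columns grow to the right and rows downward; lengths in m; the calibration is good to about 2 mm. A picture is of the moment at which its call begins: read the wrist's pose just before it. camera_info takes no time and is no camera call; for the wrist camera it gives the pose at the moment of the call.
- bot.job_done(): hands the job in; it is judged then, once.
The state is a dict: "clock": time; "qpos": joint angles; "qd": joint speeds; "joint_efforts": joint torques, N m; "position": TCP position; "tool_rot": TCP orientation; "force": force on the tool from outside, world axes, zero at the start; "moment": the same for the moment, N m; "grip_width": finger opening in m; "finger_force": force on a finger pad.
Only numpy, scipy, OpenCV 4.12 (cv2) and the standard library are available. Lean on these libraries where they do the work, as an engineer would, in place of code of your own. Each camera call takes 0.05 s, during which the arm holds its last target. There are 200 camera calls.

### The job

Put the track tools away in their cups beside the model railway. First lift the lid off the yellow cup by its loop and set it down right way up on the round cork mat; then take the red screwdriver from its sloping rest and stand it, handle up, in the red cup, and last stand the yellow file, handle up, in the yellow cup. Lower things to the bottom instead of dropping them, and leave everything else on the bench where it is.

Things in the scene. Friction and masses are not known exactly. Their poses are not given: they have to be found in the camera images.
- screwdriver: Screwdriver, round red handle. 170 mm long, 60 g: from the foot, steel shank 7 mm thick to 75 mm, collar 14 mm thick to 82 mm, handle 18 mm thick to the end. Origin: centre of the foot; z runs along the tool to the handle end; centre of mass near z = 80. Starts in its rest, foot low, z axis 40 degrees above level; the handle's last 65 mm overhang freely.
- file: Round file, yellow handle, dark shank. 170 mm long, 60 g: from the foot, steel shank 7 mm thick to 75 mm, collar 14 mm thick to 82 mm, handle 18 mm thick to the end. Origin: centre of the foot; z runs along the tool to the handle end; centre of mass near z = 80. Starts in its rest, foot low, z axis 40 degrees above level; the handle's last 65 mm overhang freely.
- rest_red: Fixed sloping rest of the red screwdriver: wood base 130 x 50 mm, aluminium foot pocket, and an open-topped saddle 34 mm wide under the handle 88 to 100 mm from the tool's foot. Origin: on the bench near its middle; x is the level direction in which the tool rises from foot to handle, z up. The tool's foot lies at (-70, 0, 32) mm.
- rest_yellow: Fixed sloping rest of the yellow file: wood base 130 x 50 mm, aluminium foot pocket, and an open-topped saddle 34 mm wide under the handle 88 to 100 mm from the tool's foot. Origin: on the bench near its middle; x is the level direction in which the tool rises from foot to handle, z up. The tool's foot lies at (-70, 0, 32) mm.
- red_cup: Grey steel tool cup with a red band and a red lip, fixed to the bench by a flange 68 mm in diameter. Outside 40 mm, inside 32 mm in diameter, rim 85 mm and inner floor 6 mm above the bench. Origin: on the bench on the cup's axis, z up. Open. The screwdriver belongs here.
- yellow_cup: Grey steel tool cup with a yellow band and a yellow lip, fixed to the bench by a flange 68 mm in diameter. Outside 40 mm, inside 32 mm in diameter, rim 85 mm and inner floor 6 mm above the bench. Origin: on the bench on the cup's axis, z up. Covered by the loose lid at the start. The file belongs here.
- lid: Loose aluminium lid, disc 52 mm wide, 5 mm thick, with a plug 27 mm wide, 8 mm long below; 80 g. Lies on the yellow cup's rim with play. On top a black loop of 8 mm round bar, 48 mm wide; its level top bar runs along the lid's x, centre 34 mm and top 38 mm above the origin: pinch it along y. Origin: centre of the disc's underside, z up.
- cork_mat: Round cork mat fixed to the bench, 110 mm in diameter and 6 mm thick. Origin: centre of its underside, z up.
- locomotive: Bystander: green toy locomotive on the track along the far side, 70 x 170 x 100 mm; origin at the middle under its wheels.
- wagon: Bystander: brown wooden wagon on the same track, 70 x 170 x 65 mm; origin at the middle under its wheels.
- paint_jar: Bystander: paint jar with blue cap, 40 mm in diameter, 50 mm high, between the two rests; origin at the centre of its underside.
- nail_tin: Bystander: copper-coloured tin with a pale top, 52 mm in diameter, 45 mm high, between the two cups; origin at the centre of its underside.
- mug: Bystander: blue mug, 80 mm in diameter, 85 mm high, on the right; origin at the centre of its underside.
- oil_bottle: Bystander: small oil bottle with an orange cap, 44 mm in diameter, 100 mm high, beyond the rests; origin at the centre of its underside.
- sleeper_block: Bystander: wooden block 30 x 90 x 20 mm lying on the robot's side of the rests; origin at the centre of its underside.
Mind the look-alikes: they are no part of the job. Leave any pink, purple or turquoise look-alike of the yellow_cup alone.

How it is judged:
On the way, in this order (a step that is already met when the one before it is completed fails the run):
1. the lid lies right way up and released on the cork mat (horizontal distance between lid and cork_mat below 0.035 m and z of lid in the frame of cork_mat below 0.018 m and angle between lid's own z axis and vertical below 0.15 rad and contact force between lid and the fingers below 0.1 N and linear speed of lid below 0.03 m/s), for 0.2 s.
2. the screwdriver stands released in the red cup, foot on its floor (horizontal distance between screwdriver and red_cup below 0.016 m and z of screwdriver in the frame of red_cup between 0.002 and 0.014 m and angle between screwdriver's own z axis and vertical below 0.42 rad and contact force between screwdriver and the fingers below 0.1 N and linear speed of screwdriver below 0.03 m/s), for 0.2 s.
3. the file stands released in the yellow cup, foot on its floor (horizontal distance between file and yellow_cup below 0.016 m and z of file in the frame of yellow_cup between 0.002 and 0.014 m and angle between file's own z axis and vertical below 0.42 rad and contact force between file and the fingers below 0.1 N and linear speed of file below 0.03 m/s), for 0.2 s.
At the end, for the whole second after the job is handed in: The screwdriver stands in the red cup and the file in the yellow cup, each foot down on the cup's floor (within 8 mm), handle up, leaning less than 24 degrees; the lid lies level (within 9 degrees) on the cork mat, within 35 mm of its centre; all released and at rest (all of step 1 and all of step 2 and all of step 3); the robot touches nothing.
It fails at once if the lid, screwdriver or file is dropped (moves faster than 0.8 m/s out of the gripper) ((linear speed of lid above 0.8 m/s and contact force between lid and the fingers below 0.1 N) or (linear speed of screwdriver above 0.8 m/s and contact force between screwdriver and the fingers below 0.1 N) or (linear speed of file above 0.8 m/s and contact force between file and the fingers below 0.1 N)).
It fails at once if a bystander (locomotive, wagon, paint jar, nail tin, mug, oil bottle, wooden block) is moved by more than 30 mm (distance of any of locomotive, wagon, paint_jar, nail_tin, mug, oil_bottle, sleeper_block from where it was at the start of the episode above 0.03 m).
It also fails if it takes over 69 s, if anything falls off the work surface, if the arm or the gripper's body presses on something with over 40 N, if the wrist force passes 120 N, or if a joint passes its speed limit or range.

## Working session

There is one attempt and no reset: what is moved stays moved. The work goes in short steps, Python scripts to look and compute and a tool call to move; the robot and the scene stay as the last step left them, time stands still between calls to the robot, and variables do not carry over. Pictures are saved under pics/ and viewed, at most 10 in all, crops included, and the job is handed in when it is done.

Besides the shell and the picture viewer there is one more tool, called as name([rows], argument=value, ...), one row to a line, values as JSON. play_rows: Moves the arm, as the interface text tells. Its arguments: {"type":"object","properties":{"motion":{"type":"array"},"squeeze":{"type":"number"}},"required":["motion"]}

```bash
mkdir -p pics; cat > h.py <<'E'
import numpy as np, cv2
from scipy.spatial.transform import Rotation as Ro
from workcell import observe, viewer, bot
def grab(n):
    ci=viewer.camera_info(n); p,d=viewer.grab_frame(n); return p,d,ci
def cloud(d,ci):
    v,u=np.indices(d.shape); c=np.stack([(u-ci['cx'])/ci['fx']*d,(v-ci['cy'])/ci['fy']*d,d],-1)
    return (c-ci['t'])@np.array(ci['R'])
def ray(u,v,z,ci):
    R=np.array(ci['R']);o=-R.T@ci['t'];w=R.T@np.array([(u-ci['cx'])/ci['fx'],(v-ci['cy'])/ci['fy'],1]);return o+w*(z-o[2])/w[2]
E
python3 - <<'E'
from h import *
for n in('scene','top'):
    p,d,ci=grab(n); cv2.imwrite(f'pics/{n}0.png',p[...,::-1]); np.savez(f'{n}0.npz',p=p,d=d,**ci)
    R=np.array(ci['R']);print(n,-R.T@ci['t'],R[2])
s=observe();print(s['clock'],s['position'],s['tool_rot'],s['grip_width'])
E
```

```text
scene [1.38725139 0.48676714 0.99367167] [-0.62326008 -0.41103153 -0.66528186]
top [ 0.33792199 -0.06116771  0.9570169 ] [ 0.18615799  0.00266515 -0.98251621]
0.1 [ 0.1706428  -0.6009224   0.20449036] [-3.14058878e+00  9.78509067e-05  2.76726652e-01] 0.08531745720057826
```

View pics/top0.png

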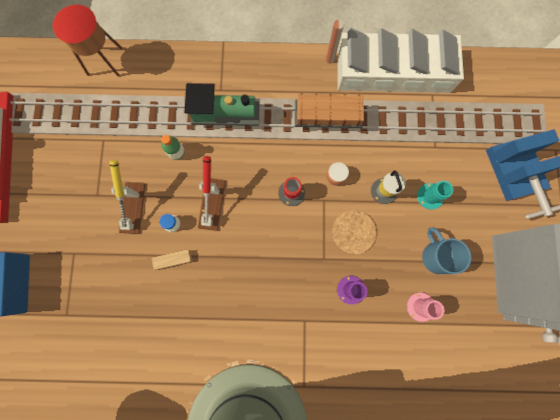

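View pics/scene0.png

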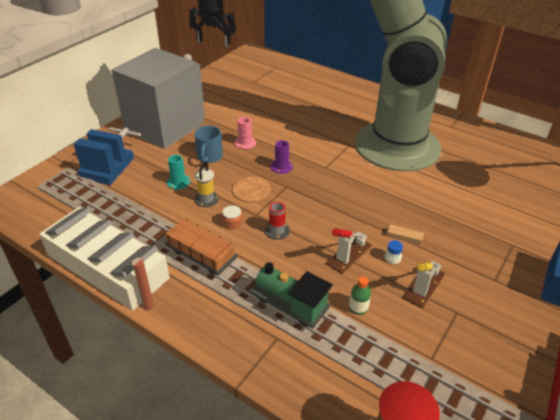

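Candidates in the top view. The yellow cup is the grey cup with the yellow band and the black-looped lid at (390,186). Its look-alikes are turquoise at (435,194), pink at (425,308) and purple at (352,290). The red cup is at (292,190), the screwdriver handle at (207,170) and the file handle at (117,180). The red bar stool at (78,28) and the shed's chimney are not part of the job. I choose the lidded grey and yellow cup, and will measure and check it in a close crop.

```bash
python3 - <<'E'
from h import *
T=dict(np.load('top0.npz'));S=dict(np.load('scene0.npz'))
C=cloud(T['d'],T);D=cloud(S['d'],S)
P=np.concatenate([C.reshape(-1,3),D.reshape(-1,3)]);K=np.concatenate([T['p'].reshape(-1,3),S['p'].reshape(-1,3)]).astype(int)
src=np.r_[np.zeros(C[...,0].size),np.ones(D[...,0].size)]
def reg(u,v,r): 
    c=C[v,u]; return (np.hypot(*(P[:,:2]-c[:2]).T)<r)
hsv=cv2.cvtColor(np.uint8(K)[None],cv2.COLOR_RGB2HSV)[0].astype(int)
# heights
for n,(u,v,r) in dict(lidcup=(390,186,.06),redcup=(292,190,.05)).items():
    m=reg(u,v,r)
    for s in(0,1):
        q=P[m&(src==s)];print(n,s,C[v,u].round(3),len(q),np.percentile(q[:,2],[1,10,50,90,99]).round(3))
        for lo,hi in((.075,.097),(.1,.14)):
            a=q[(q[:,2]>lo)&(q[:,2]<hi)]
            if len(a)>5:print(lo,len(a),a.mean(0).round(4),((a.min(0)+a.max(0))/2).round(4),np.ptp(a,0).round(3))
# handles
ye=(hsv[:,0]>20)&(hsv[:,0]<34)&(hsv[:,1]>170)&(hsv[:,2]>110);re=((hsv[:,0]<6)|(hsv[:,0]>175))&(hsv[:,1]>180)&(hsv[:,2]>80)
for n,(u,v),k in(('scr',(207,170),re),('file',(117,180),ye)):
    m=reg(u,v,.07)&k&(P[:,2]>.06)
    for s in(0,1):
        q=P[m&(src==s)];
        if len(q)<8: print(n,s,len(q));continue
        c=q.mean(0);w=np.linalg.svd(q-c)[2][0];w*=np.sign(w[2]);t=(q-c)@w
        print(n,s,len(q),c.round(4),w.round(3),'elev',np.degrees(np.arcsin(w[2])).round(1),'az',np.degrees(np.arctan2(w[1],w[0])).round(1),(c+w*t.max()).round(4),(c+w*t.min()).round(4))
# mat and others
for n,(u,v,r) in dict(mat=(355,232,.06),jar=(170,222,.03),tin=(338,174,.03),oil=(172,146,.03),block=(171,260,.05),loco=(235,108,.05),mug=(446,256,.05)).items():
    q=P[reg(u,v,r)];print(n,C[v,u].round(3),np.percentile(q[:,2],98).round(3))
p=T['p'][:,:,::-1];b=S['p'][:,:,::-1]
cr=lambda i,u,v,w=50,k=4:cv2.resize(i[max(0,v-w):v+w,u-w:u+w],(400,300*w*2//100 if 0 else 400),interpolation=cv2.INTER_CUBIC)
cv2.imwrite('pics/crop1.png',np.hstack([cr(p,390,186,30),cr(b,205,185,30)]))
cv2.imwrite('pics/crop2.png',np.hstack([cr(p,162,190,62),cr(p,325,210,62)]))
E
```

```text
lidcup 0 [ 0.547 -0.316  0.088] 1840 [-0.005 -0.003  0.001  0.09   0.122]
0.075 307 [ 0.555  -0.3233  0.089 ] [ 0.5558 -0.3257  0.0888] [0.05  0.051 0.013]
0.1 89 [ 0.5554 -0.3254  0.1176] [ 0.5558 -0.3257  0.1136] [0.045 0.019 0.023]
lidcup 1 [ 0.547 -0.316  0.088] 1253 [-0.005 -0.002  0.004  0.09   0.121]
0.075 195 [ 0.5617 -0.3179  0.088 ] [ 0.5597 -0.3218  0.0857] [0.054 0.056 0.021]
0.1 60 [ 0.5638 -0.3199  0.1151] [ 0.5601 -0.3196  0.1133] [0.047 0.02  0.024]
redcup 0 [ 0.552 -0.093  0.006] 1188 [-0.005 -0.002  0.002  0.075  0.086]
0.075 117 [ 0.546  -0.0922  0.0831] [ 0.5457 -0.0925  0.0816] [0.039 0.037 0.013]
redcup 1 [ 0.552 -0.093  0.006] 1050 [-0.004 -0.001  0.006  0.078  0.086]
0.075 133 [ 0.5495 -0.0877  0.0813] [ 0.5505 -0.0871  0.0819] [0.044 0.041 0.014]
scr 0 221 [0.5561 0.1031 0.1187] [ 0.767 -0.079  0.637] elev 39.5 az -5.9 [0.5892 0.0997 0.1461] [0.523  0.1065 0.0912]
scr 1 113 [0.5727 0.1096 0.1263] [ 0.788 -0.141  0.6  ] elev 36.8 az -10.1 [0.5972 0.1052 0.145 ] [0.531  0.117  0.0946]
file 0 230 [0.5429 0.3023 0.1186] [ 0.771 -0.03   0.637] elev 39.5 az -2.2 [0.5761 0.301  0.146 ] [0.5097 0.3036 0.0911]
file 1 90 [0.5652 0.3105 0.1317] [ 0.796 -0.114  0.594] elev 36.4 az -8.2 [0.5833 0.3079 0.1452] [0.5219 0.3167 0.0994]
mat [ 0.448 -0.25   0.008] 0.009
jar [0.458 0.196 0.05 ] 0.052
tin [ 0.585 -0.203  0.044] 0.047
oil [0.638 0.197 0.075] 0.1
block [0.37  0.196 0.018] 0.022
loco [0.729 0.049 0.094] 0.117
mug [ 0.395 -0.472  0.004] 0.085
```

View pics/crop1.png

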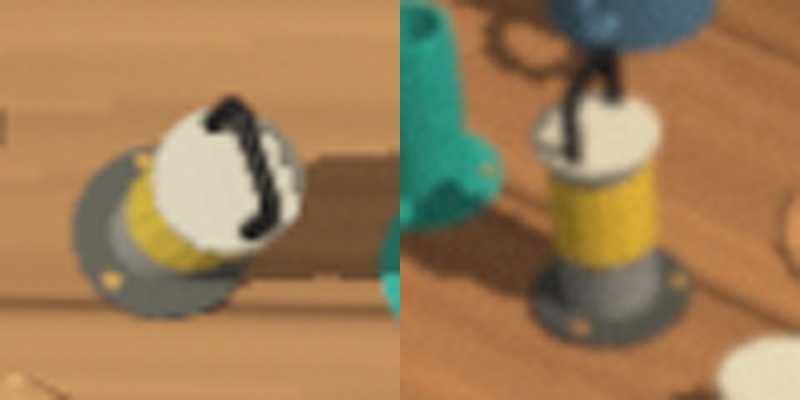

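View pics/crop2.png

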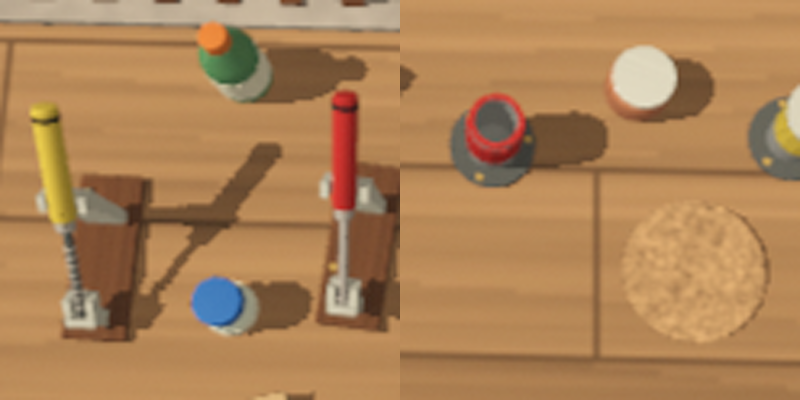

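The close crop confirms the choice: a grey cup with a yellow band, the white lid and the black loop, whose bar runs from (232,108) to (258,230) in the left half. The second crop shows the red cup open at (497,128) in its right half, the mat centre at (695,270), and both tools in their rests with handle ends at (45,112) and (345,102).

```bash
cat >> h.py <<'E'
def delta(pos,R,s=None):
    s=s or observe();R0=Ro.from_euler('xyz',s['tool_rot']);d=R0.inv().apply(np.array(pos)-s['position'])*100
    rv=(R0.inv()*R).as_rotvec();print('row',d.round(2),rv.round(3),'|rot|deg',np.degrees(np.linalg.norm(rv)).round(1),'rows',np.linalg.norm(d)/5)
def down(yaw): return Ro.from_euler('xyz',[np.pi,0,yaw])
E
python3 - <<'E'
from h import *
T=dict(np.load('top0.npz'));S=dict(np.load('scene0.npz'))
for n,X in(('top',T),('scene',S)):
    C=cloud(X['d'],X);hsv=cv2.cvtColor(X['p'],cv2.COLOR_RGB2HSV)
    m=(C[...,2]>.114)&(C[...,2]<.13)&(np.hypot(C[...,0]-.557,C[...,1]+.323)<.04)
    q=C[m];c=q.mean(0);w=np.linalg.svd(q[:,:2]-c[:2])[2][0];print(n,'bar',len(q),c.round(4),np.degrees(np.arctan2(w[1],w[0])),((q.min(0)+q.max(0))/2).round(4))
    # disc via contour at z=.090
    m=(C[...,2]>.084)&(C[...,2]<.095)&(np.hypot(C[...,0]-.557,C[...,1]+.323)<.05)&(hsv[...,1]<70)&(hsv[...,2]>120)
    def ell(m,z,o):
        k=max(cv2.findContours(m.astype(np.uint8),0,1)[0],key=cv2.contourArea);h=cv2.convexHull(k)[:,0]
        w=np.array([ray(u,v,z,X) for u,v in h]);(cc,r)=cv2.minEnclosingCircle(w[:,:2].astype(np.float32)*1000)
        print(n,o,np.array(cc).round(1),round(r,1))
    ell(m,.09,'disc')
    r=((hsv[...,0]<6)|(hsv[...,0]>174))&(hsv[...,1]>150)&(np.hypot(C[...,0]-.549,C[...,1]+.09)<.045)&(C[...,2]>.078)
    ell(r,.085,'redlip')
    lab=cv2.cvtColor(X['p'],cv2.COLOR_RGB2LAB).astype(float)
    m=(C[...,2]>.0035)&(C[...,2]<.02)&(np.hypot(C[...,0]-.448,C[...,1]+.25)<.07)
    m=cv2.morphologyEx(m.astype(np.uint8),cv2.MORPH_OPEN,np.ones((3,3)))
    ell(m,.006,'mat')
s=observe();delta([.48,-.33,.28],down(0.0),s)
E
```

```text
top bar 70 [ 0.5564 -0.3254  0.1202] -161.5838724748636 [ 0.5575 -0.3257  0.1199]
top disc [ 554.4 -321.7] 25.4
top redlip [545.5 -91.9] 20.1
top mat [ 432.9 -256.2] 50.9
scene bar 38 [ 0.5638 -0.3199  0.1201] 15.189224631330637 [ 0.561  -0.3217  0.1199]
scene disc [ 561.4 -320.3] 26.9
scene redlip [547.9 -89.1] 19.7
scene mat [ 469.4 -229.1] 39.0
row [ 37.16 -17.62  -7.54] [-0.001  0.     0.277] |rot|deg 15.9 rows 8.361878413870167
```

play_rows([
  [3, -1, -3, 0, 0, 0, 0.2],
  [7, -2.5, -5, 0, 0, 0, 0.2],
  [12, -4.3, -5, 0, 0, 0, 0.2],
  [16.5, -6, -5, 0, 0, 0, 0.2],
  [21, -7.6, -5, 0, 0, 0, 0.2],
])

```text
clock: 0.6
position: [0.3533, -0.4692, 0.255]
tool_rot: [-3.141, 0.0, 0.277]
force: [0.6, -1.1, -0.8]
grip_width: 0.0514
finger_force: 0.0
```

play_rows([
  [4.5, -1.7, 0, 0, 0, 0, 0.2],
  [9, -3.3, 0, 0, 0, 0, 0.2],
  [13.5, -5, 0, 0, 0, 0, 0.2],
  [17.5, -6.5, 0, 0, 0, 0, 0.2],
  [19.5, -7.2, 0, 0, 0, 0, 0.2],
])

```text
clock: 1.1
position: [0.5228, -0.3446, 0.2546]
tool_rot: [-3.14, -0.001, 0.281]
force: [0.4, -0.5, -0.6]
grip_width: 0.0511
finger_force: 0.0
```

```bash
python3 - <<'E'
from h import *
s=observe();p,d,ci=grab('wrist');cv2.imwrite('pics/w1.png',p[...,::-1]);np.savez('w1.npz',p=p,d=d,**ci)
R=np.array(ci['R']);print(s['clock'],s['position'],s['tool_rot'],s['qd'].round(2) if hasattr(s['qd'],'round') else s['qd'],-R.T@ci['t'],R[2])
C=cloud(d,ci)
m=(C[...,2]>.112)&(C[...,2]<.13)&(np.hypot(C[...,0]-.557,C[...,1]+.323)<.04)
q=C[m];
if len(q): w=np.linalg.svd(q[:,:2]-q[:,:2].mean(0))[2][0];print('bar',len(q),q.mean(0),((q.min(0)+q.max(0))/2).round(4),np.degrees(np.arctan2(w[1],w[0])))
T=dict(np.load('top0.npz'));print('mat',ray(354.4,231.7,.006,T))
delta([.557,-.323,.255],down(.293),s)
E
```

```text
1.1 [ 0.52284629 -0.34461208  0.25455313] [-3.14018216e+00 -7.68242155e-04  2.80745868e-01] [-0.26  0.12  0.   -0.19  0.04  0.08 -0.29] [ 0.5970055  -0.32301054  0.42401227] [-0.29345899 -0.08370243 -0.95230023]
bar 551 [ 0.55805361 -0.32457804  0.12131647] [ 0.5566 -0.3248  0.1189] -163.88643555288502
mat [ 0.44947304 -0.24868085  0.006     ]
row [ 3.88 -1.13 -0.04] [-0.001 -0.001 -0.012] |rot|deg 0.7 rows 0.8083953371106416
```

View pics/w1.png

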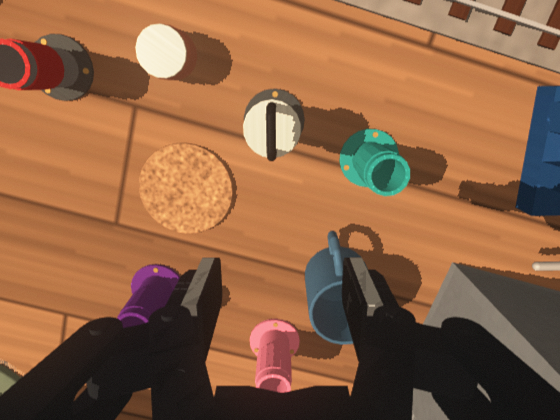

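The wrist view shows the lid with its bar at (270,130), the cork mat at (187,188), turquoise at (380,170), pink at (275,350), purple at (150,295) and the mug at (335,290). I approach above the loop and settle.

play_rows([
  [2.5, -0.6, 1, 0, 0, 0, 0.2],
  [4.1, -1.1, 4, 0, 0, 0, 0.2],
  [4.1, -1.1, 8, 0, 0, 0, 0.2],
  [4.1, -1.1, 9, 0, 0, 0, 0.2],
  [4.1, -1.1, 9, 0, 0, 0, 0.2],
])

```text
clock: 1.65
position: [0.5553, -0.3265, 0.1639]
tool_rot: [-3.14, 0.002, 0.276]
force: [-0.2, -0.3, 1.1]
grip_width: 0.0512
finger_force: 0.0
```

```bash
python3 - <<'E'
from h import *
s=observe();p,d,ci=grab('wrist')
C=cloud(d,ci);print(s['position'],s['tool_rot'],np.abs(s['qd']).max())
m=(C[...,2]>.112)&(C[...,2]<.13)&(np.hypot(C[...,0]-.557,C[...,1]+.323)<.04)
q=C[m];
if len(q): w=np.linalg.svd(q[:,:2]-q[:,:2].mean(0))[2][0];print('bar',len(q),q.mean(0),((q.min(0)+q.max(0))/2).round(4),np.degrees(np.arctan2(w[1],w[0])))
delta([.5573,-.3247,.102],down(.285),s)
E
```

```text
[ 0.55526117 -0.32652716  0.16392825] [-3.13979144e+00  2.32836256e-03  2.76279720e-01] 0.04329315697711481
bar 896 [ 0.56007154 -0.32387344  0.12135722] [ 0.5572 -0.3248  0.1187] -163.4979411011092
row [ 0.26 -0.11  6.19] [-0.002  0.002 -0.009] |rot|deg 0.5 rows 1.2397748111757212
```

play_rows([
  [0.2, -0.1, 3, 0, 0, 0, 0.0],
  [0.2, -0.1, 5.4, 0, 0, 0, -0.2],
  [0.2, -0.1, 6.2, 0, 0, 0, -0.2],
  [0.2, -0.1, 6.2, 0, 0, 0, -0.2],
  [0.2, -0.1, 6.2, 0, 0, 0, -1],
], squeeze=40)

```text
clock: 2.2
position: [0.5588, -0.3256, 0.1049]
tool_rot: [3.14, -0.002, 0.276]
force: [-0.3, 0.2, -0.1]
grip_width: 0.0209
finger_force: 0.0
```

play_rows([
  [0, 0, 0, 0, 0, 0, -1],
  [0, 0, 0, 0, 0, 0, -1],
  [0, 0, 0, 0, 0, 0, -1],
  [0, 0, 0, 0, 0, 0, -1],
  [0, 0, -0.5, 0, 0, 0, -1],
])

```text
clock: 2.7
position: [0.5577, -0.3247, 0.1077]
tool_rot: [-3.141, 0.001, 0.277]
force: [-0.2, -0.7, -0.4]
grip_width: 0.0
finger_force: 0.0
```

The grip width is zero, so I check the view.

```bash
python3 - <<'E'
from h import *
s=observe();print(s['position'],s['grip_width'],s['finger_force'],s['force'])
p,d,ci=grab('wrist');a=p[150:420,100:460,::-1]
p2,d2,c2=grab('scene');p3,d3,c3=grab('top')
cr=lambda i,u,v,w:cv2.resize(i[v-w:v+w,u-w:u+w,::-1],(400,400),interpolation=cv2.INTER_CUBIC)
cv2.imwrite('pics/w2.png',np.hstack([cv2.resize(a,(400,400)),cr(p2,205,175,40)]))
E
```

```text
[ 0.55768997 -0.32471711  0.1077353 ] 3.426538765247361e-05 0.0 [-0.19940594 -0.69219061 -0.40520785]
```

View pics/w2.png

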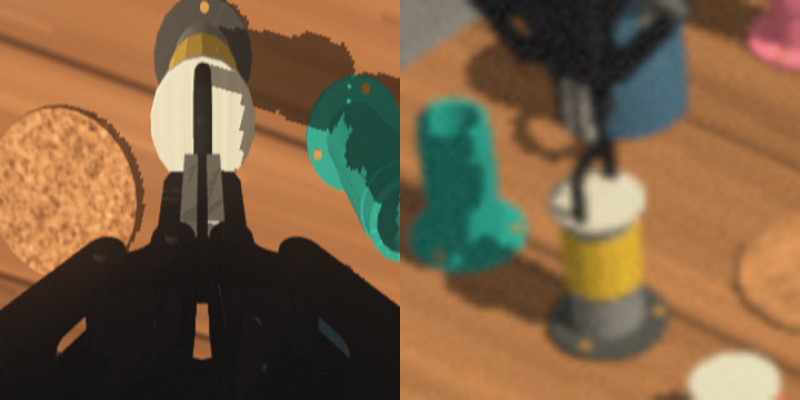

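```bash
python3 - <<'E'
from h import *
p,d,ci=grab('wrist');C=cloud(d,ci)
for v in range(200,310,8):
    for u in (283,275,292): print((u,v),C[v,u].round(4),p[v,u],end=' ')
    print()
for n in('scene','top'):
    p,d,ci=grab(n);C=cloud(d,ci);q=C[(np.hypot(C[...,0]-.557,C[...,1]+.325)<.012)];print(n,np.sort(q[:,2])[::max(1,len(q)//20)].round(3))
print(bot.pinch_z)
E
```

```text
(283, 200) [ 0.5797 -0.3193  0.1046] [47 39 31] (275, 200) [ 0.5773 -0.3158  0.1004] [50 42 34] (292, 200) [ 0.5769 -0.3251  0.0912] [130 115  95] 
(283, 208) [ 0.579  -0.3194  0.1146] [49 43 33] (275, 208) [ 0.578  -0.3158  0.1147] [54 45 36] (292, 208) [ 0.5721 -0.3266  0.0896] [148 133 108] 
(283, 216) [ 0.5765 -0.3201  0.1185] [55 47 40] (275, 216) [ 0.5751 -0.3167  0.1175] [55 47 39] (292, 216) [ 0.5682 -0.3277  0.0909] [235 223 187] 
(283, 224) [ 0.5739 -0.3209  0.1217] [52 44 37] (275, 224) [ 0.5722 -0.3175  0.1199] [58 48 41] (292, 224) [ 0.5635 -0.3291  0.0904] [234 222 188] 
(283, 232) [ 0.5713 -0.3216  0.1246] [55 47 38] (275, 232) [ 0.5692 -0.3184  0.1219] [59 49 42] (292, 232) [ 0.5589 -0.3304  0.0901] [234 222 187] 
(283, 240) [ 0.5672 -0.3228  0.1237] [55 48 39] (275, 240) [ 0.5652 -0.3195  0.1213] [58 49 41] (292, 240) [ 0.5543 -0.3318  0.0901] [234 222 187] 
(283, 248) [ 0.5635 -0.3238  0.124 ] [51 44 36] (275, 248) [ 0.5616 -0.3206  0.1219] [58 49 41] (292, 248) [ 0.5496 -0.3332  0.0899] [235 223 191] 
(283, 256) [ 0.5682 -0.3224  0.142 ] [47 39 32] (275, 256) [ 0.5
[... 564 characters left out ...]
222  0.1672] [37 30 25] (275, 288) [ 0.5668 -0.3198  0.1655] [97 88 75] (292, 288) [ 0.5687 -0.3254  0.166 ] [96 85 72] 
(283, 296) [ 0.5684 -0.3222  0.1719] [36 28 25] (275, 296) [ 0.5668 -0.3199  0.1704] [97 87 75] (292, 296) [ 0.5691 -0.3251  0.1717] [96 87 73] 
(283, 304) [ 0.5661 -0.3229  0.1728] [34 29 27] (275, 304) [ 0.5647 -0.3205  0.1719] [107  94  81] (292, 304) [ 0.5703 -0.3246  0.1783] [35 30 26] 
scene [0.084 0.087 0.088 0.091 0.12  0.122 0.14  0.159 0.17  0.185 0.203 0.224
 0.238 0.512 0.512 0.513 0.514 0.531 0.532 0.535 0.538]
top [0.085 0.087 0.088 0.089 0.089 0.089 0.089 0.09  0.09  0.091 0.118 0.122
 0.144 0.151 0.158 0.53  0.531 0.533 0.534 0.534 0.535 0.537 0.538]
0.0187
```

The fingertips really stand at z≈0.140 while the state says 0.108. The cameras are consistent with the known heights (lid top at 0.090), so the true tips sit about 32 mm behind the reported TCP. I check that against the earlier frame.

```bash
python3 - <<'E'
from h import *
X=dict(np.load('w1.npz'));C=cloud(X['d'],X)
for (u,v) in((205,262),(205,266),(205,272),(350,262),(350,266),(352,272),(348,258)):print((u,v),C[v,u].round(4))
S=dict(np.load('scene0.npz'));C=cloud(S['d'],S)
q=C[(np.hypot(C[...,0]-.171,C[...,1]+.601)<.09)&(C[...,2]>.03)];print(np.percentile(q[:,2],[0,1,5,10]),len(q))
E
```

```text
(205, 262) [ 0.5241 -0.3126  0.293 ]
(205, 266) [ 0.5248 -0.3133  0.2972]
(205, 272) [ 0.5251 -0.3143  0.3021]
(350, 262) [ 0.5402 -0.3672  0.2935]
(350, 266) [ 0.5401 -0.3665  0.2971]
(352, 272) [ 0.5401 -0.3664  0.3018]
(348, 258) [ 0.5405 -0.3667  0.2908]
[0.03023962 0.06497285 0.17864552 0.24916843] 1311
```

play_rows([
  [0, 0, -0.5, 0, 0, 0, 0],
  [0, 0, -0.5, 0, 0, 0, 0],
  [0, 0, -0.5, 0, 0, 0, 0],
  [0, 0, -0.5, 0, 0, 0, 0],
  [0, 0, 0, 0, 0, 0, 0],
])

```text
clock: 3.5
position: [0.5583, -0.325, 0.1083]
tool_rot: [3.141, -0.001, 0.277]
force: [-0.5, 0.0, -0.2]
grip_width: 0.0424
finger_force: 0.0
```

play_rows([
  [0, 0, 1.5, 0, 0, 0, 0],
  [0, 0, 3, 0, 0, 0, 0],
  [0, 0, 3.8, 0, 0, 0, 0],
  [0, 0, 3.8, 0, 0, 0, -0.5],
  [0, 0, 3.8, 0, 0, 0, -1],
])

```text
clock: 4.0
position: [0.558, -0.3249, 0.0698]
tool_rot: [-3.141, 0.0, 0.277]
force: [-0.1, 0.9, 0.1]
grip_width: 0.0142
finger_force: 0.0
```

play_rows([
  [0, 0, 0, 0, 0, 0, -1],
  [0, 0, 0, 0, 0, 0, -1],
  [0, 0, 0, 0, 0, 0, -1],
  [0, 0, 0, 0, 0, 0, -1],
  [0, 0, 0, 0, 0, 0, -1],
])

```text
clock: 4.5
position: [0.5581, -0.325, 0.0702]
tool_rot: [3.141, -0.0, 0.277]
force: [0.4, 0.2, 0.8]
grip_width: 0.0067
finger_force: 39.0
```

It is gripped now. I lift it and look at the mat.

play_rows([
  [0, 0, -1, 0, 0, 0, -1],
  [0, 0, -3, 0, 0, 0, -1],
  [0, 0, -5, 0, 0, 0, -1],
  [-2, -2.4, -6, 0, 0, 0, -1],
  [-5, -6, -6, 0, 0, 0, -1],
])

```text
clock: 5.0
position: [0.4945, -0.2813, 0.1317]
tool_rot: [3.139, -0.003, 0.276]
force: [0.8, 0.5, -1.0]
grip_width: 0.0064
finger_force: 39.1
```

play_rows([
  [-2, -2.3, 0, 0, 0, 0, -1],
  [-3.4, -4.3, 0, 0, 0, 0, -1],
  [-3.4, -4.3, 0, 0, 0, 0, -1],
  [-3.4, -4.3, 0, 0, 0, 0, -1],
  [-3.4, -4.3, 0, 0, 0, 0, -1],
])

```text
clock: 5.5
position: [0.4498, -0.2492, 0.1304]
tool_rot: [3.141, -0.001, 0.277]
force: [0.7, -0.3, -1.2]
grip_width: 0.0064
finger_force: 39.1
```

```bash
python3 - <<'E'
from h import *
s=observe();print(s['position'],s['grip_width'],s['finger_force'],s['force'])
p,d,ci=grab('wrist');C=cloud(d,ci)
hsv=cv2.cvtColor(p,cv2.COLOR_RGB2HSV)
m=(C[...,2]>.0)&(C[...,2]<.015)&(np.hypot(C[...,0]-.4495,C[...,1]+.2487)<.08)
v,u=np.nonzero(m)
# mat edge by local height, fitted on this view
q=C[m];hi=q[q[:,2]>.0045];print(len(q),len(hi),np.percentile(q[:,2],[5,25,50,75,95]).round(4),((np.percentile(hi,2,0)+np.percentile(hi,98,0))/2).round(4),np.ptp(hi,0))
# lid disc
l=C[(np.hypot(C[...,0]-s['position'][0],C[...,1]-s['position'][1])<.04)&(hsv[...,1]<70)&(hsv[...,2]>120)]
print('lid',len(l),l.min(0).round(3),l.max(0).round(3))
X,_,c2=grab('top');D=cloud(_,c2);h2=cv2.cvtColor(X,cv2.COLOR_RGB2HSV)
l=D[(np.hypot(D[...,0]-s['position'][0],D[...,1]-s['position'][1])<.045)&(h2[...,1]<70)&(h2[...,2]>120)]
print('lid top cam',len(l),l.min(0).round(3),l.max(0).round(3))
cv2.imwrite('pics/w3.png',p[...,::-1])
E
```

```text
[ 0.44982695 -0.24923899  0.13037943] 0.006442122869952028 39.093886613845825 [ 0.71258737 -0.30269646 -1.1987848 ]
20379 11763 [0.0002 0.0008 0.0056 0.0065 0.0074] [ 0.4571 -0.2467  0.0064] [0.10457716 0.10945364 0.00444294]
lid 2966 [ 0.43  -0.274  0.148] [ 0.474 -0.224  0.185]
lid top cam 2619 [ 0.407 -0.294  0.003] [ 0.492 -0.204  0.61 ]
```

View pics/w3.png

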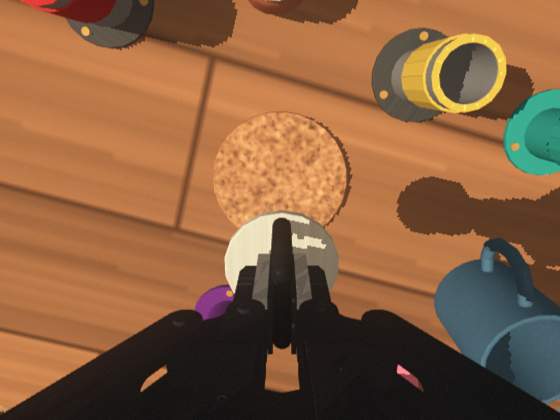

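The lid is held level at (282,260) over the mat at (282,172), and the yellow cup is open at (470,75). I lower it onto the mat.

play_rows([
  [0.2, 0, 3, 0, 0, 0, -1],
  [0.2, 0, 6.5, 0, 0, 0, -1],
  [0.2, 0, 9.5, 0, 0, 0, -1],
  [0.2, 0, 11.8, 0, 0, 0, -1],
  [0.2, 0, 12.3, 0, 0, 0, -1],
])

```text
clock: 6.1
position: [0.45, -0.2477, 0.0046]
tool_rot: [-3.139, 0.003, 0.277]
force: [-0.5, 0.2, -0.6]
grip_width: 0.0065
finger_force: 39.1
```

play_rows([
  [0, 0, 0.3, 0, 0, 0, -1],
  [0, 0, 0.6, 0, 0, 0, -1],
  [0, 0, 0.8, 0, 0, 0, -1],
  [0, 0, 0.8, 0, 0, 0, -1],
  [0, 0, 0.8, 0, 0, 0, -1],
])

```text
clock: 6.6
position: [0.4512, -0.2484, -0.0005]
tool_rot: [3.141, -0.001, 0.277]
force: [-0.8, -0.1, -1.0]
grip_width: 0.0064
finger_force: 39.1
```

```bash
python3 - <<'E'
from h import *
s=observe();print(s['position'],s['grip_width'],s['finger_force'],s['force'])
p,d,ci=grab('wrist');C=cloud(d,ci)
hsv=cv2.cvtColor(p,cv2.COLOR_RGB2HSV)
l=C[(np.hypot(C[...,0]-s['position'][0],C[...,1]-s['position'][1])<.04)&(hsv[...,1]<70)&(hsv[...,2]>120)]
print('lid',len(l),np.percentile(l,[1,20,50,70],0).round(4))
E
```

```text
[ 0.45123292 -0.24837164 -0.00050859] 0.006397359554925684 39.10116255283356 [-0.81319753 -0.09257015 -0.96748701]
lid 3241 [[ 0.4351 -0.2726  0.0184]
 [ 0.4505 -0.2588  0.0193]
 [ 0.4587 -0.2361  0.0198]
 [ 0.4632 -0.2308  0.0201]]
```

play_rows([
  [0, 0, 0.1, 0, 0, 0, -1],
  [0, 0, 0.1, 0, 0, 0, -1],
  [0, 0, 0.1, 0, 0, 0, -0.6],
  [0, 0, 0.1, 0, 0, 0, -0.3],
  [0, 0, 0.1, 0, 0, 0, -0.2],
])

```text
clock: 7.15
position: [0.451, -0.2482, -0.002]
tool_rot: [-3.142, -0.0, 0.277]
force: [0.0, 0.9, -0.2]
grip_width: 0.0345
finger_force: 0.0
```

play_rows([
  [0, 0, 0, 0, 0, 0, -0.2],
  [0, 0, 0, 0, 0, 0, -0.2],
  [0, 0, -1, 0, 0, 0, -0.2],
  [0, 0, -4, 0, 0, 0, -0.2],
  [0, 0, -8, 0, 0, 0, -0.1],
])

```text
clock: 7.65
position: [0.4501, -0.2477, 0.0784]
tool_rot: [-3.14, 0.002, 0.277]
force: [0.7, -0.3, 0.5]
grip_width: 0.0387
finger_force: 0.0
```

play_rows([
  [0, 0, -5, 0, 0, 0, 0],
  [0, 0, -10, 0, 0, 0, 0],
  [0, 0, -13, 0, 0, 0, 0],
  [0, 0, -13, 0, 0, 0, 0],
  [0, 0, -13, 0, 0, 0, 0],
])

```text
clock: 8.15
position: [0.451, -0.2483, 0.2089]
tool_rot: [3.141, -0.001, 0.277]
force: [-0.6, 0.1, -1.6]
grip_width: 0.0427
finger_force: 0.0
```

```bash
python3 - <<'E'
from h import *
s=observe();print(s['clock'],s['position'],s['grip_width'],s['force'])
for n in('top','scene'):
    p,d,ci=grab(n);np.savez(n+'1.npz',p=p,d=d,**ci);C=cloud(d,ci);hsv=cv2.cvtColor(p,cv2.COLOR_RGB2HSV)
    l=C[(np.hypot(C[...,0]-.45,C[...,1]+.248)<.045)&(hsv[...,1]<80)&(hsv[...,2]>120)&(C[...,2]<.05)]
    if len(l)>20:
        A=np.c_[l[:,:2],np.ones(len(l))];k=np.linalg.lstsq(A,l[:,2],rcond=None)[0];print(n,len(l),((l.min(0)+l.max(0))/2).round(3),np.median(l[:,2]).round(4),'slope',k[:2].round(3))
# tool axes by coloured midline in top view: handle silhouettes
T=dict(np.load('top0.npz'));S=dict(np.load('scene0.npz'))
for nm,(lo,hi,uv,xy) in dict(scr=((0,0),0,(207,170),(.556,.103)),file=((20,0),0,(117,180),(.543,.302))).items():
    for n,X in(('top',T),('scene',S)):
        C=cloud(X['d'],X);h=cv2.cvtColor(X['p'],cv2.COLOR_RGB2HSV).astype(int)
        k=((h[...,0]>20)&(h[...,0]<34)) if nm=='file' else ((h[...,0]<6)|(h[...,0]>175))
        m=k&(h[...,1]>150)&(h[...,2]>70)&(np.hypot(C[...,0]-xy[0],C[...,1]-xy[1])<.07)&(C[...,2]>.06)
        R=cv2.minAreaRect(np.argwhere(m)[:,::-1].astype(np.float32));print(nm,n,m.sum(),[np.array(r).round(1) for r in R],cv2.boxPoints(R).round(1).tolist())
        q=C[m]
        # cylinder fit: axis point + azimuth, elevation 40 known, radius 9
        from scipy.optimize import least_squares
        def f(x):
            w=np.array([np.cos(.698)*np.cos(x[2]),np.cos(.698)*np.sin(x[2]),np.sin(.698)]);r=q-[x[0],x[1],.118];return np.linalg.norm(np.cross(r,w),axis=1)-.009
        o=least_squares(f,[xy[0],xy[1],-.05],loss='soft_l1',f_scale=.002);print('  cyl@z=.118',o.x[:2].round(4),'az',np.degrees(o.x[2]).round(1),'rms',np.sqrt(np.mean(o.fun**2)).round(4))
E
```

```text
8.15 [ 0.45097263 -0.24825381  0.20890976] 0.0426961835291795 [-0.58934443  0.0950178  -1.60121185]
top 253 [ 0.455 -0.251  0.026] 0.0182 slope [-0.006 -0.069]
scene 143 [ 0.454 -0.247  0.028] 0.0182 slope [0.065 0.01 ]
scr top 243 [array([206.5, 174.5]), array([35.,  7.]), np.float64(90.0)] [[203.0, 157.0], [210.0, 157.0], [210.0, 192.0], [203.0, 192.0]]
  cyl@z=.118 [0.5671 0.1022] az -5.6 rms 0.0012
scr scene 122 [array([341.5, 232.6]), array([19.2,  6.9]), np.float64(9.5)] [[331.3999938964844, 234.39999389648438], [332.6000061035156, 227.60000610351562], [351.5, 230.8000030517578], [350.3999938964844, 237.60000610351562]]
  cyl@z=.118 [0.5672 0.1048] az -7.2 rms 0.0023
file top 271 [array([116.3, 177.9]), array([37.2,  7.6]), np.float64(79.7)] [[109.19999694824219, 160.3000030517578], [116.69999694824219, 159.0], [123.4000015258789, 195.60000610351562], [115.9000015258789, 196.89999389648438]]
  cyl@z=.118 [0.5537 0.3046] az -2.0 rms 0.0016
file scene 96 [array([424.5, 266.5]), array([ 7., 13.]), np.float64(90.0)] [[418.0, 263.0], [431.0, 263.0], [431.0, 270.0], [418.0, 270.0]]
  cyl@z=.118 [0.5532 0.3071] az -2.4 rms 0.0028
```

The lid is on the mat. Next I move above the screwdriver handle and turn the gripper to its azimuth.

play_rows([
  [2, -3, 0, 0, 0, 0.08, 0.2],
  [5, -7.2, 0, 0, 0, 0.18, 0.2],
  [7.8, -11.2, 0, 0, 0, 0.28, 0.2],
  [10.5, -15, 0, 0, 0, 0.38, 0.2],
  [13, -18.7, 0, 0, 0, 0.38, 0.2],
])

```text
clock: 8.75
position: [0.5248, -0.0306, 0.2069]
tool_rot: [3.141, 0.002, -0.107]
force: [1.7, -0.3, 0.8]
grip_width: 0.051
finger_force: 0.0
```

```bash
cat >> h.py <<'E'
OFF=.0187+.032
def tilted(az,t): # tool x along az, then tilted by t about tool y (fingers point outward for t>0)
    return down(az)*Ro.from_rotvec([0,t,0])
def goG(G,R,s=None): delta(np.array(G)+R.apply([0,0,OFF]),R,s)
E
python3 - <<'E'
from h import *
s=observe();print(s['position'],s['tool_rot'],np.abs(s['qd']).max())
goG([.5717,.1025,.25],tilted(-.105,0),s)
E
```

```text
[ 0.52475402 -0.03056201  0.20693788] [ 3.14144809e+00  1.95900846e-03 -1.06558950e-01] 0.788430235267337
row [  3.25 -13.73   0.76] [ 0.     0.002 -0.002] |rot|deg 0.1 rows 2.826146550153461
```

play_rows([
  [1.2, -4.5, 0, 0, 0, 0, 0.2],
  [2.3, -9, 0, 0, 0, 0, 0.2],
  [3, -12.5, 0, 0, 0, 0, 0.2],
  [3.2, -13.8, 0, 0, 0, 0, 0.2],
  [3.2, -13.8, 0, 0, 0, 0, 0.2],
])

```text
clock: 9.25
position: [0.5705, 0.1031, 0.2067]
tool_rot: [3.142, 0.002, -0.1]
force: [-0.1, -0.6, 0.5]
grip_width: 0.0509
finger_force: 0.0
```

```bash
cat >> h.py <<'E'
from scipy.optimize import least_squares
def handle(nm,xy,cam='wrist',el=40,z0=.118):
    s=observe();p,d,X=grab(cam);C=cloud(d,X);h=cv2.cvtColor(p,cv2.COLOR_RGB2HSV).astype(int)
    k=((h[...,0]>20)&(h[...,0]<34)) if nm=='file' else ((h[...,0]<6)|(h[...,0]>175))
    m=k&(h[...,1]>150)&(h[...,2]>60)&(np.hypot(C[...,0]-xy[0],C[...,1]-xy[1])<.08)&(C[...,2]>.06);q=C[m]
    def f(x):
        w=np.array([np.cos(x[3])*np.cos(x[2]),np.cos(x[3])*np.sin(x[2]),np.sin(x[3])]);r=q-[x[0],x[1],z0];return np.linalg.norm(np.cross(r,w),axis=1)-.009
    o=least_squares(f,[xy[0],xy[1],-.05,np.radians(el)],loss='soft_l1',f_scale=.002)
    print(nm,len(q),'axis@z0',o.x[:2].round(4),'az,el',np.degrees(o.x[2:]).round(1),'rms',np.sqrt(np.mean(o.fun**2)).round(4),q.min(0).round(4),q.max(0).round(4))
    return s,p
E
python3 - <<'E'
from h import *
s,p=handle('scr',(.567,.103));print(s['position'],np.abs(s['qd']).max());cv2.imwrite('pics/w4.png',p[...,::-1])
goG([.5717,.1025,.122],tilted(-.105,0),s)
E
```

```text
scr 1738 axis@z0 [0.5652 0.1038] az,el [-6.1 39.8] rms 0.002 [0.5197 0.0923 0.0769] [0.597  0.1162 0.1481]
[0.57046039 0.10306308 0.20667917] 0.046748649541102416
row [ 0.16  0.04 13.54] [0.    0.002 0.005] |rot|deg 0.3 rows 2.707720290780194
```

play_rows([
  [0, 0, 4, 0, 0, 0, 0.2],
  [0, 0, 8.5, 0, 0, 0, 0.2],
  [0, 0, 12, 0, 0, 0, 0.1],
  [0, 0, 13.5, 0, 0, 0, 0.1],
  [0, 0, 13.5, 0, 0, 0, 0],
])

```text
clock: 9.8
position: [0.5699, 0.0997, 0.0716]
tool_rot: [3.14, 0.003, -0.104]
force: [0.2, 0.4, -0.0]
grip_width: 0.0425
finger_force: 0.0
```

play_rows([
  [0, 0, 0, 0, 0, 0, -0.4],
  [0, 0, 0, 0, 0, 0, -1],
  [0, 0, 0, 0, 0, 0, -1],
  [0, 0, 0, 0, 0, 0, -1],
  [0, 0, 0, 0, 0, 0, -1],
], squeeze=50)

```text
clock: 10.3
position: [0.5722, 0.1011, 0.0746]
tool_rot: [-3.141, -0.003, -0.104]
force: [1.2, -2.5, 9.6]
grip_width: 0.0167
finger_force: 49.1
```

```bash
python3 - <<'E'
from h import *
s=observe();print(s['position'],s['tool_rot'],s['grip_width'],s['finger_force'],s['force'])
p,d,ci=grab('wrist');cv2.imwrite('pics/w5.png',p[...,::-1])
E
```

```text
[0.57221249 0.10113487 0.07455655] [-3.14094576e+00 -2.81117114e-03 -1.03531064e-01] 0.01666492095431843 49.14276480674744 [ 1.22632501 -2.51453384  9.58548953]
```

It is gripped. I draw it out along its axis, then raise it.

play_rows([
  [0.4, 0, -0.35, 0, 0, 0, -1],
  [1.2, 0, -1, 0, 0, 0, -1],
  [2.3, 0, -1.93, 0, 0, 0, -1],
  [3.4, 0, -2.85, 0, 0, 0, -1],
  [4.6, 0, -3.86, 0, 0, 0, -1],
])

```text
clock: 10.85
position: [0.6177, 0.0963, 0.1126]
tool_rot: [-3.141, -0.0, -0.103]
force: [0.3, -0.6, -0.7]
grip_width: 0.0168
finger_force: 48.8
```

play_rows([
  [0, 0, -2, 0, 0, 0, -1],
  [-1, 0, -5, 0, 0, 0, -1],
  [-3, 0, -9, 0, 0, 0, -1],
  [-5, 0, -12, 0, 0, 0, -1],
  [-6, 0, -13, 0, 0, 0, -1],
])

```text
clock: 11.35
position: [0.5574, 0.1031, 0.2454]
tool_rot: [-3.14, -0.004, -0.103]
force: [0.4, -0.6, 0.1]
grip_width: 0.0169
finger_force: 48.7
```

```bash
python3 - <<'E'
from h import *
s,p=handle('scr',(.557,.103),'top',z0=observe()['position'][2]+OFF)
print(s['position'],s['tool_rot'],s['grip_width'],s['finger_force'],s['force'])
goG([.53,0.0,.30],tilted(-.1,.87),s)
goG([.547,-.0905,.30],tilted(-.1,.87),s)
E
```

```text
scr 1 axis@z0 [0.2778 0.1708] az,el [-2.3 46.8] rms 0.0 [0.5901 0.1505 0.6219] [0.5901 0.1505 0.6219]
[0.55738379 0.10306932 0.24543968] [-3.14002569 -0.00416326 -0.10294995] 0.016852346317282274 48.70982050895691 [ 0.37128542 -0.56379637  0.06115083]
row [ 2.22 10.52 -2.19] [-0.     0.866 -0.003] |rot|deg 49.6 rows 2.1944285215614685
row [ 4.84 19.35 -2.2 ] [-0.     0.866 -0.003] |rot|deg 49.6 rows 4.0126669809008675
```

play_rows([
  [0.5, 2, -0.5, 0, 0.1, 0, -1],
  [1, 5, -1, 0, 0.23, 0, -1],
  [1.5, 8, -1.5, 0, 0.36, 0, -1],
  [2.2, 11.5, -2.2, 0, 0.5, 0, -1],
  [3, 14.5, -2.2, 0, 0.62, 0, -1],
])

```text
clock: 11.9
position: [0.5717, -0.046, 0.2646]
tool_rot: [-3.14, -0.625, -0.104]
force: [2.7, -3.8, -1.3]
grip_width: 0.0168
finger_force: 48.6
```

```bash
python3 - <<'E'
from h import *
s=observe();print(s['position'],s['tool_rot'],s['grip_width'])
goG([.547,-.0905,.30],tilted(-.1,.87),s)
E
```

```text
[ 0.57170667 -0.0459709   0.26456493] [-3.13957752 -0.62539301 -0.10395272] 0.016799965008576997
row [1.68 4.67 0.87] [ 0.001  0.245 -0.003] |rot|deg 14.0 rows 1.0083101198741407
```

play_rows([
  [0.8, 2, 0.4, 0, 0.1, 0, -1],
  [1.3, 4, 0.7, 0, 0.2, 0, -1],
  [1.7, 4.7, 0.9, 0, 0.245, 0, -1],
  [1.7, 4.7, 0.9, 0, 0.245, 0, -1],
  [1.7, 4.7, 0.9, 0, 0.245, 0, -1],
])

```text
clock: 12.4
position: [0.5812, -0.0839, 0.2847]
tool_rot: [-3.136, -0.7, -0.098]
force: [-0.6, -0.2, -1.2]
grip_width: 0.0171
finger_force: 48.7
```

```bash
cat >> h.py <<'E'
def pose(nm,c,z=(.0,.6),r=.05,k=150):
    "held tool: cloud of handle pixels, vertical-ish cylinder fit, both fixed cameras"
    out=[]
    for cam in('top','scene'):
        p,d,X=grab(cam);C=cloud(d,X);h=cv2.cvtColor(p,cv2.COLOR_RGB2HSV).astype(int)
        m=((h[...,0]>20)&(h[...,0]<34)) if nm=='file' else ((h[...,0]<6)|(h[...,0]>175))
        m=m&(h[...,1]>k)&(h[...,2]>50)&(np.hypot(C[...,0]-c[0],C[...,1]-c[1])<r)&(C[...,2]>z[0])&(C[...,2]<z[1]);q=C[m]
        print(cam,len(q),end=' ')
        if len(q)<10: print();continue
        print(q.mean(0).round(4),q.min(0).round(4),q.max(0).round(4))
        out.append(q)
        g=X; R=np.array(g['R'])
        # shank: dark/grey thin pixels below handle seen against bench
        cv2.imwrite(f'pics/pose_{cam}.png',p[...,::-1])
    return out
E
python3 - <<'E'
from h import *
s=observe();print(s['position'],s['tool_rot'],s['grip_width'],np.abs(s['qd']).max())
R=Ro.from_euler('xyz',s['tool_rot']);G=s['position']-R.apply([0,0,OFF]);print('G',G)
pose('scr',G,z=(.17,.4))
a=cv2.imread('pics/pose_top.png');b=cv2.imread('pics/pose_scene.png')
cv2.imwrite('pics/p1.png',np.hstack([cv2.resize(a[110:250,220:360],(400,400),interpolation=2),cv2.resize(b[100:260,200:360],(400,400),interpolation=2)]))
E
```

```text
[ 0.58118981 -0.0838956   0.28466208] [-3.13648759 -0.69963924 -0.09754618] 0.017050702963934256 1.3202825215269993
G [ 0.54867238 -0.08097361  0.32345086]
top 140 [ 0.5493 -0.0813  0.3409] [ 0.5403 -0.0904  0.3179] [ 0.5662 -0.0726  0.3512]
scene 151 [ 0.5534 -0.0801  0.3182] [ 0.5253 -0.1019  0.2653] [ 0.5652 -0.0703  0.3517]
```

View pics/p1.png

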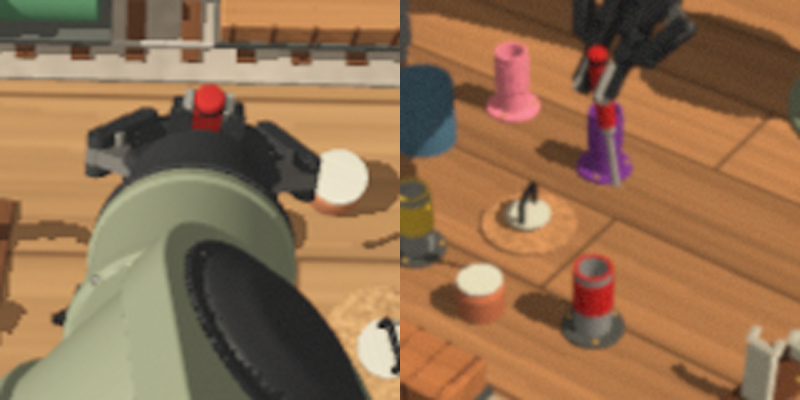

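The view shows the screwdriver held nearly upright, with its handle at (597,55) and foot at (615,180), above the red cup at (593,300). The arm was still moving, so I let it settle.

play_rows([
  [0, 0, 0, 0, 0, 0, -1],
  [0, 0, 0, 0, 0, 0, -1],
  [0, 0, 0, 0, 0, 0, -1],
  [0, 0, 0, 0, 0, 0, -1],
  [0, 0, 0, 0, 0, 0, -1],
])

```text
clock: 13.0
position: [0.581, -0.0825, 0.2851]
tool_rot: [-3.137, -0.7, -0.095]
force: [0.1, 0.1, -0.9]
grip_width: 0.0167
finger_force: 48.8
```

```bash
cat >> h.py <<'E'
def st():
    s=observe();R=Ro.from_euler('xyz',s['tool_rot']);G=s['position']-R.apply([0,0,OFF])
    print('t',s['clock'],'pos',s['position'].round(4),'rot',s['tool_rot'].round(3),'q',s['qpos'].round(2),'qd',np.abs(s['qd']).max().round(2),'G',G.round(4),'gw',s['grip_width'].__round__(4),s['force'].round(1));return s,R,G
E
python3 - <<'E'
from h import *
s,R,G=st()
goG([.547,-.0905,.30],tilted(-.1,.87),s)
E
```

```text
t 13.0 pos [ 0.581  -0.0825  0.2851] rot [-3.137 -0.7   -0.095] q [ 0.56  0.13 -0.6   2.22  0.85  0.18 -2.46] qd 0.01 G [ 0.5485 -0.0796  0.3239] gw 0.0167 [ 0.1  0.1 -0.9]
row [-0.71  1.14  1.72] [-0.007  0.17   0.003] |rot|deg 9.8 rows 0.43682330516409273
```

The arm stopped short of the full tilt because joints 6 and 7 are near their limits. The tool is round, so its yaw is free. I try turning about the vertical.

```bash
python3 - <<'E'
from h import *
s=observe()
for y in(.25,.5,-.45):
    goG([.547,-.0905,.30],tilted(y,.80),s)
E
```

```text
row [-1.23 -0.11  1.63] [ 0.231  0.098 -0.253] |rot|deg 20.4 rows 0.4092847282025477
row [-1.54 -0.92  1.37] [ 0.402  0.096 -0.436] |rot|deg 34.4 rows 0.4516285956999956
row [-1.24  2.39  1.62] [-0.246  0.1    0.259] |rot|deg 21.3 rows 0.6274364042341518
```

play_rows([
  [-0.4, 0, 0.5, 0.08, 0.03, -0.08, -1],
  [-0.8, -0.1, 1, 0.15, 0.06, -0.16, -1],
  [-1.2, -0.1, 1.6, 0.23, 0.1, -0.25, -1],
  [-1.2, -0.1, 1.6, 0.23, 0.1, -0.25, -1],
  [-1.2, -0.1, 1.6, 0.23, 0.1, -0.25, -1],
])

```text
clock: 13.5
position: [0.581, -0.0815, 0.2586]
tool_rot: [-3.136, -0.746, 0.169]
force: [1.6, -0.9, -3.5]
grip_width: 0.0166
finger_force: 48.7
```

```bash
python3 - <<'E'
from h import *
s,R,G=st();print(R.as_matrix()[:,2])
goG([.547,-.0905,.30],tilted(.5,.80),s)
E
```

```text
t 13.5 pos [ 0.581  -0.0815  0.2586] rot [-3.136 -0.746  0.169] q [ 1.23  0.39 -1.26  2.23  1.32  0.16 -2.52] qd 1.32 G [ 0.5472 -0.0876  0.2959] gw 0.0166 [ 1.6 -0.9 -3.5]
[ 0.66784425  0.11956306 -0.7346351 ]
row [ 0.36 -0.87 -0.48] [ 0.226  0.053 -0.237] |rot|deg 19.0 rows 0.2125236568436882
```

I fit a small kinematic model from the recorded joint and pose pairs, to know what can be reached.

```bash
cat > kin.py <<'E'
import numpy as np, itertools
from scipy.spatial.transform import Rotation as Ro
from scipy.optimize import least_squares
E_=lambda a,q:Ro.from_euler(a,q)
def fk(q,sg,c1,c7,L):
    R=E_('z',sg[0]*q[0]+c1);p=np.array([0,0,L[0]])
    R=R*E_('y',q[1])*E_('z',sg[1]*q[2]);p=p+R.apply([L[4],0,L[1]])
    R=R*E_('y',q[3])*E_('z',sg[2]*q[4]);p=p+R.apply([L[5],0,L[2]])
    R=R*E_('y',q[5]);p=p+R.apply([L[6],0,0]);R=R*E_('z',sg[3]*q[6]+c7);p=p+R.apply([0,0,L[3]]);return p,R
D=[([1.224,.521,-.036,1.599,.021,1.021,-.113],[.1706,-.6009,.2045],[-3.1406,0,.2767]),
([.56,.13,-.60,2.22,.85,.18,-2.46],[.581,-.0825,.2851],[-3.137,-.70,-.095]),
([1.23,.39,-1.26,2.23,1.32,.16,-2.52],[.581,-.0815,.2586],[-3.136,-.746,.169])]
E
python3 - <<'E'
from kin import *
from h import observe
s=observe();D[2]=(list(s['qpos']),list(s['position']),list(s['tool_rot']))
best=[]
for sg in itertools.product([1,-1],repeat=4):
    def f(x):
        r=[]
        for q,p,e in D:
            P,R=fk(q,sg,x[0],x[1],np.r_[x[2:6],x[6:9]]);r+=list((P-p)*3)+list((R.inv()*E_('xyz',e)).as_rotvec())
        return np.r_[r,np.array(x[6:9])*.02]
    for c1 in(0,np.pi/2,np.pi,-np.pi/2):
        for c7 in (0,np.pi/2,np.pi,-np.pi/2):
            o=least_squares(f,[c1,c7,.35,.4,.4,.25,0,0,0]);best.append((o.cost,sg,o.x.round(4).tolist()))
best.sort(key=lambda b:b[0]);print(*best[:3],sep='\n')
E
```

```text
(np.float64(0.0020074053793059936), (-1, -1, -1, -1), [-0.0308, 1.5471, 0.268, 2.3121, 1.1498, 2.3855, -2.2508, 0.2387, -0.5666])
(np.float64(0.00200740537930602), (-1, -1, -1, -1), [-0.0308, -4.7361, 0.268, 2.3121, 1.1498, 2.3855, -2.2508, 0.2387, -0.5666])
(np.float64(0.0020074053793060634), (-1, -1, -1, -1), [6.2524, 1.5471, 0.268, 2.3121, 1.1498, 2.3855, -2.2508, 0.2387, -0.5666])
```

```bash
python3 - <<'E'
from kin import *
from h import observe
s=observe();D.append((list(s['qpos']),list(s['position']),list(s['tool_rot'])))
sg=(-1,)*4
for mode in('none','wrist','elbow','both'):
    def L(x):
        l=np.r_[x[:4],0,0,0]
        if mode in('wrist','both'): l[6]=x[4]
        if mode in('elbow','both'): l[4]=x[5];l[5]=-x[5]
        return l
    def f(x):
        r=[]
        for q,p,e in D: r+=list(fk(q,sg,0,np.pi/2,L(x))[0]-p)
        return np.r_[r,.001*(x-[.35,.4,.4,.25,0,0])]
    o=least_squares(f,[.35,.4,.4,.25,0,0]);print(mode,o.x.round(4),(o.fun[:12]*1000).round(1))
for q,p,e in D:print('rot err',(fk(q,sg,0,np.pi/2,np.zeros(7))[1].inv()*E_('xyz',e)).as_rotvec().round(3))
E
```

```text
none [0.2033 0.6236 0.368  0.3676 0.     0.    ] [ 54.1  18.2 -19.9 -11.7  47.3   1.8   4.5  -0.9  10.1   3.5  -3.6   8.1]
wrist [0.2677 0.5804 0.4274 0.3375 0.0372 0.    ] [ 51.9  26.    6.1 -13.1  29.2  -9.1  10.3  -6.1   2.5   9.1  -8.7   0.5]
elbow [ 0.356   0.5654  0.4976  0.3584  0.     -0.0619] [ 53.6  22.6   1.9 -17.9  13.9 -11.3  10.6  -2.7   5.7   9.2  -5.1   3.7]
both [ 0.3748  0.5646  0.512   0.3663 -0.0129 -0.0785] [ 54.3  21.1  -1.2 -19.2  11.1 -11.   10.2  -1.3   7.2   8.8  -3.8   5.1]
rot err [ 0.002 -0.    -0.001]
rot err [-0.001  0.007  0.007]
rot err [-0.003 -0.004 -0.002]
rot err [-0.  0.  0.]
```

```bash
cat >> kin.py <<'E'
def fk2(q,x):
    l=x.reshape(4,3)
    R=E_('z',-q[0]);p=np.array([0,0,.0])+R.apply(l[0])
    R=R*E_('y',q[1])*E_('z',-q[2]);p=p+R.apply(l[1])
    R=R*E_('y',q[3])*E_('z',-q[4]);p=p+R.apply(l[2])
    R=R*E_('y',q[5])*E_('z',-q[6]+np.pi/2);p=p+R.apply([0,0,l[3][2]])+(R*E_('z',q[6]-np.pi/2)).apply([l[3][0],l[3][1],0]);return p,R
lo=np.array([-2.91,-.3,-1.5,.17,-1.26,.16,-2.52]);hi=np.array([2.91,2.13,1.42,2.43,4.41,1.93,2.52])
def ik(p,R,x,n=30,seed=None):
    rng=np.random.default_rng(0);out=[]
    for i in range(n):
        q0=seed if (seed is not None and i==0) else rng.uniform(lo+.3,hi-.3)
        f=lambda q:np.r_[(lambda P,r:np.r_[(P-p)*5,(r.inv()*R).as_rotvec()])(*fk2(q,x))]
        o=least_squares(f,np.clip(q0,lo+.06,hi-.06),bounds=(lo+.05,hi-.05))
        if o.cost<1e-6: out.append(o.x)
    return out
E
python3 - <<'E'
from kin import *
from h import observe,down,tilted,OFF
s=observe();D.append((list(s['qpos']),list(s['position']),list(s['tool_rot'])))
x0=np.array([0,0,.36,0,0,.5,0,0,.45,0,0,.33])
f=lambda x:np.r_[np.concatenate([fk2(q,x)[0]-p for q,p,e in D]),.02*(x-x0)*np.array([1,1,.1]*4)]
o=least_squares(f,x0);print(o.x.round(3).reshape(4,3).tolist(),(o.fun[:12]*1000).round(1));np.save('kx.npy',o.x)
x=o.x
def test(G,y,t):
    R=tilted(y,t);r=ik(np.array(G)+R.apply([0,0,OFF]),R,x,12);print(np.round(G,3),round(y,2),t,len(r),r[0].round(2) if r else '')
for t in(.87,.7,.45,.3):
    for y in(-1.2,-.6,-.1,.4,1.,-.1+np.pi): test([.547,-.09,.15],y,t if y<3 else -t)
for t in(-.3,-.5): test([.578,.1025,.128],-.105,t);test([.578,.1025,.128],-.105+np.pi,-t)
E
```

```text
[[0.004, -0.015, 0.352], [0.016, -0.054, 0.494], [0.011, 0.005, 0.412], [-0.012, 0.005, 0.343]] [-0.  -0.   0.  -0.   0.  -0.1  0.6  1.2  1.1 -0.6 -1.2 -1. ]
[ 0.547 -0.09   0.15 ] -1.2 0.87 10 [-1.19  1.48  1.33  2.14 -1.21  0.5  -2.1 ]
[ 0.547 -0.09   0.15 ] -0.6 0.87 3 [-0.07  0.58 -0.29  2.37  2.04  0.89  1.9 ]
[ 0.547 -0.09   0.15 ] -0.1 0.87 0 
[ 0.547 -0.09   0.15 ] 0.4 0.87 1 [ 0.62  0.61 -0.41  2.35  3.8   0.56  1.64]
[ 0.547 -0.09   0.15 ] 1.0 0.87 8 [ 0.69  0.7  -0.31  2.03 -1.2   0.73  0.94]
[ 0.547 -0.09   0.15 ] 3.04 -0.87 0 
[ 0.547 -0.09   0.15 ] -1.2 0.7 10 [-1.06  1.11  1.13  2.12 -0.76  0.36 -2.37]
[ 0.547 -0.09   0.15 ] -0.6 0.7 3 [-0.56  0.59  0.4   2.32  2.17  0.36  1.71]
[ 0.547 -0.09   0.15 ] -0.1 0.7 3 [ 0.36  0.51 -0.44  2.37  2.58  0.47  2.12]
[ 0.547 -0.09   0.15 ] 0.4 0.7 6 [ 1.23  0.93 -1.29  2.23  1.79  0.41 -2.47]
[ 0.547 -0.09   0.15 ] 1.0 0.7 9 [ 1.3   1.1  -1.32  1.97  0.67  0.61 -0.76]
[ 0.547 -0.09   0.15 ] 3.04 -0.7 7 [ 1.11  1.   -1.45  2.34  2.01  0.99 -0.05]
[ 0.547 -0.09   0.15 ] -1.2 0.45 11 [-0.83  0.83  0.93  2.06 -0.49  0.43 -2.47]
[ 0.54
[... 373 characters left out ...]
 -2.39]
[ 0.547 -0.09   0.15 ] -0.6 0.3 9 [-0.18  0.5   0.17  2.09  0.29  0.33 -2.47]
[ 0.547 -0.09   0.15 ] -0.1 0.3 8 [ 0.65  0.57 -0.78  2.07  0.95  0.51 -2.46]
[ 0.547 -0.09   0.15 ] 0.4 0.3 10 [ 1.12  0.99 -1.44  2.02  1.21  0.95 -2.  ]
[ 0.547 -0.09   0.15 ] 1.0 0.3 10 [ 1.14  1.07 -1.45  1.9   1.01  1.03 -1.2 ]
[ 0.547 -0.09   0.15 ] 3.04 -0.3 7 [ 1.05  0.97 -1.45  2.06  1.35  1.06  0.47]
[0.578 0.102 0.128] -0.1 -0.3 9 [ 0.43  1.05 -1.14  1.5   0.74  1.42 -2.46]
[0.578 0.102 0.128] 3.04 0.3 6 [-0.19  0.77 -0.06  1.54 -0.06  1.12  1.26]
[0.578 0.102 0.128] -0.1 -0.5 9 [ 0.21  0.98 -0.74  1.34  0.36  1.48 -2.2 ]
[0.578 0.102 0.128] 3.04 0.5 6 [-0.19  0.88 -0.02  1.37 -0.14  1.38  1.32]
```

```bash
python3 - <<'E'
from kin import *
from h import observe,tilted,OFF
x=np.load('kx.npy');s=observe();q=np.array(s['qpos'])
for G,y,t in [((.547,-.09,.30),.17,.75),((.547,-.09,.30),.4,.75),((.547,-.09,.30),.6,.8),((.547,-.09,.30),.8,.87),((.547,-.09,.30),1.,.87),((.547,-.09,.30),1.2,.87),((.547,-.09,.22),1.,.87),((.547,-.09,.15),1.0,.87),((.547,-.09,.15),1.2,.87)]:
    R=tilted(y,t);p=np.array(G)+R.apply([0,0,OFF])
    f=lambda k:np.r_[(lambda P,r:np.r_[(P-p)*5,(r.inv()*R).as_rotvec()])(*fk2(k,x)),.01*(k-q)]
    o=least_squares(f,np.clip(q,lo+.031,hi-.031),bounds=(lo+.03,hi-.03));q=o.x;print(G,y,t,q.round(2),np.abs(o.fun[:6]).max().round(3))
E
```

```text
(0.547, -0.09, 0.3) 0.17 0.75 [ 1.27  0.41 -1.31  2.23  1.3   0.19 -2.49] 0.001
(0.547, -0.09, 0.3) 0.4 0.75 [ 1.42  0.61 -1.47  2.16  0.84  0.29 -1.72] 0.001
(0.547, -0.09, 0.3) 0.6 0.8 [ 1.46  0.73 -1.47  2.11  0.46  0.34 -1.1 ] 0.0
(0.547, -0.09, 0.3) 0.8 0.87 [ 1.47  0.85 -1.47  2.04  0.23  0.47 -0.66] 0.0
(0.547, -0.09, 0.3) 1.0 0.87 [ 1.44  0.93 -1.47  1.93  0.19  0.68 -0.46] 0.0
(0.547, -0.09, 0.3) 1.2 0.87 [ 1.38  1.   -1.47  1.81  0.2   0.9  -0.32] 0.0
(0.547, -0.09, 0.22) 1.0 0.87 [ 1.38  1.02 -1.34  1.97  0.25  0.57 -0.4 ] 0.0
(0.547, -0.09, 0.15) 1.0 0.87 [ 1.32  1.12 -1.23  1.98  0.32  0.48 -0.37] 0.0
(0.547, -0.09, 0.15) 1.2 0.87 [ 1.3   1.18 -1.27  1.86  0.32  0.72 -0.22] 0.0
```

Continuing the yaw turn is feasible and leads to a comfortable posture.

```bash
python3 - <<'E'
from h import *
s=observe();st()
for y,t in((.4,.76),(.6,.8)):
    goG([.547,-.09,.30],tilted(y,t),s)
E
```

```text
t 13.5 pos [ 0.581  -0.0815  0.2586] rot [-3.136 -0.746  0.169] q [ 1.23  0.39 -1.26  2.23  1.32  0.16 -2.52] qd 1.32 G [ 0.5472 -0.0876  0.2959] gw 0.0166 [ 1.6 -0.9 -3.5]
row [ 0.24 -0.54 -0.4 ] [ 0.152  0.014 -0.169] |rot|deg 13.0 rows 0.14321580586485533
row [ 0.27 -1.26 -0.57] [ 0.295  0.053 -0.309] |rot|deg 24.7 rows 0.28184141187538003
```

play_rows([
  [0.1, -0.3, -0.2, 0.07, 0.01, -0.08, -1],
  [0.2, -0.6, -0.4, 0.15, 0.02, -0.17, -1],
  [0.3, -0.9, -0.5, 0.22, 0.03, -0.24, -1],
  [0.3, -1.2, -0.6, 0.29, 0.05, -0.31, -1],
  [0.3, -1.2, -0.6, 0.29, 0.05, -0.31, -1],
])

```text
clock: 14.0
position: [0.5775, -0.0739, 0.2605]
tool_rot: [3.139, -0.77, 0.511]
force: [-0.1, -0.2, -1.3]
grip_width: 0.0166
finger_force: 48.8
```

```bash
python3 - <<'E'
from h import *
s,R,G=st()
for y,t in((.8,.87),(1,.87)): goG([.547,-.09,.30],tilted(y,t),s)
E
```

```text
t 14.0 pos [ 0.5775 -0.0739  0.2605] rot [ 3.139 -0.77   0.511] q [ 1.42  0.68 -1.48  2.13  0.69  0.32 -1.45] qd 2.09 G [ 0.5466 -0.0911  0.2969] gw 0.0166 [-0.1 -0.2 -1.3]
row [ 0.67 -1.19 -0.3 ] [ 0.214  0.1   -0.197] |rot|deg 17.6 rows 0.2799337925100051
row [ 0.46 -1.91 -0.51] [ 0.36   0.098 -0.334] |rot|deg 28.7 rows 0.40530089972535877
```

play_rows([
  [0, 0, 0, 0.02, 0.02, -0.02, -1],
  [0.2, -0.5, -0.2, 0.1, 0.04, -0.1, -1],
  [0.3, -1, -0.4, 0.19, 0.07, -0.18, -1],
  [0.4, -1.5, -0.5, 0.28, 0.09, -0.26, -1],
  [0.4, -1.5, -0.5, 0.28, 0.09, -0.26, -1],
])

```text
clock: 14.5
position: [0.5696, -0.061, 0.267]
tool_rot: [-3.141, -0.861, 0.892]
force: [0.7, 0.6, -0.4]
grip_width: 0.017
finger_force: 48.7
```

play_rows([
  [0, 0, 0, 0, 0, 0, -1],
  [0, 0, 0, 0, 0, 0, -1],
  [0, 0, 0, 0, 0, 0, -1],
  [0, 0, 0, 0, 0, 0, -1],
  [0, 0, 0, 0, 0, 0, -1],
])

```text
clock: 15.0
position: [0.5696, -0.0612, 0.2669]
tool_rot: [-3.141, -0.859, 0.887]
force: [0.0, -0.7, -0.4]
grip_width: 0.0168
finger_force: 48.8
```

```bash
cat >> h.py <<'E'
def axis(nm,G,zc,k=120):
    "axis of held near-vertical tool from its handle clouds seen by both fixed cameras; point at height zc"
    qs=[]
    for cam in('top','scene'):
        p,d,X=grab(cam);C=cloud(d,X);h=cv2.cvtColor(p,cv2.COLOR_RGB2HSV).astype(int)
        m=((h[...,0]>20)&(h[...,0]<34)) if nm=='file' else ((h[...,0]<6)|(h[...,0]>174))
        m=m&(h[...,1]>k)&(h[...,2]>50)&(np.hypot(C[...,0]-G[0],C[...,1]-G[1])<.04)&(C[...,2]>G[2]-.07)&(C[...,2]<G[2]+.028);qs.append(C[m])
        cv2.imwrite(f'pics/ax_{cam}.png',p[...,::-1])
    for q in qs+[np.concatenate(qs)]:
        if len(q)<25: print('few',len(q));continue
        def f(x):
            w=np.array([x[2],x[3],1]);w/=np.linalg.norm(w);return np.linalg.norm(np.cross(q-[x[0],x[1],zc],w),axis=1)-.009
        o=least_squares(f,[G[0],G[1],0,0],loss='soft_l1',f_scale=.002);print(len(q),'at zc',o.x[:2].round(4),'slope',o.x[2:].round(3),'rms',np.sqrt(np.mean(o.fun**2)).round(4),'z',q[:,2].min().round(3),q[:,2].max().round(3))
E
python3 - <<'E'
from h import *
s,R,G=st()
axis('scr',G,G[2]-.05)
a=cv2.imread('pics/ax_top.png');b=cv2.imread('pics/ax_scene.png')
cv2.imwrite('pics/p2.png',np.hstack([cv2.resize(a[110:250,220:360],(400,400),interpolation=2),cv2.resize(b[100:260,200:360],(400,400),interpolation=2)]))
goG([.547,-.0905,.30],tilted(1.,.87),s)
E
```

```text
t 15.0 pos [ 0.5696 -0.0612  0.2669] rot [-3.141 -0.859  0.887] q [ 1.43  0.87 -1.48  1.98  0.21  0.56 -0.61] qd 0.01 G [ 0.5454 -0.091   0.3   ] gw 0.0168 [ 0.  -0.7 -0.4]
107 at zc [ 0.4704 -0.0455] slope [ 1.152 -0.687] rms 0.0031 z 0.293 0.328
213 at zc [ 0.5458 -0.0886] slope [ 0.015 -0.002] rms 0.0029 z 0.24 0.328
320 at zc [ 0.5455 -0.0881] slope [ 0.029 -0.024] rms 0.0031 z 0.24 0.328
row [ 0.13 -0.34  0.09] [ 0.085  0.011 -0.073] |rot|deg 6.5 rows 0.07481555870004868
```

View pics/p2.png

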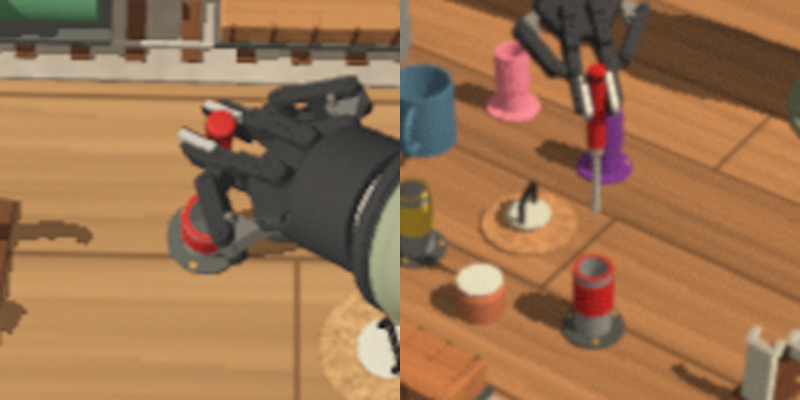

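The screwdriver is upright, with its handle top at (597,68) and foot at (598,210), and the red cup mouth is at (593,265). I locate the foot height and plan the descent.

```bash
python3 - <<'E'
from h import *
ci=viewer.camera_info('scene');R=np.array(ci['R'])
for z in(.14,.15,.16,.17,.33,.339):
    c=R@np.array([.5458,-.0888,z])+ci['t'];print(z,(c[:2]/c[2]*[ci['fx'],ci['fy']]+[ci['cx'],ci['cy']]).round(1))
s,Rr,G=st()
for z in(.30,.24): goG([.547,-.0905,z],tilted(.9,.87),s)
E
```

```text
0.14 [277.7 189.8]
0.15 [277.8 186.6]
0.16 [277.8 183.5]
0.17 [277.8 180.3]
0.33 [278.5 124.8]
0.339 [278.5 121.4]
t 15.1 pos [ 0.5697 -0.0613  0.2669] rot [-3.141 -0.859  0.887] q [ 1.43  0.87 -1.48  1.98  0.21  0.56 -0.6 ] qd 0.01 G [ 0.5454 -0.0911  0.3   ] gw 0.0167 [ 0.  -0.4 -0.7]
row [0.15 0.03 0.11] [ 0.009  0.011 -0.008] |rot|deg 0.9 rows 0.03804662529497504
row [-4.39  0.04  4.03] [ 0.009  0.011 -0.008] |rot|deg 0.9 rows 1.1923361447031826
```

play_rows([
  [-1, 0, 1, 0, 0.01, 0, -1],
  [-2.5, 0, 2.3, 0, 0.01, 0, -1],
  [-4, 0, 3.7, 0, 0.01, 0, -1],
  [-4.8, 0, 4.4, 0, 0.01, 0, -1],
  [-4.8, 0, 4.4, 0, 0.01, 0, -1],
])

```text
clock: 15.6
position: [0.5707, -0.0595, 0.2011]
tool_rot: [-3.138, -0.87, 0.886]
force: [-0.9, 0.5, -0.1]
grip_width: 0.0167
finger_force: 48.8
```

```bash
python3 - <<'E'
from h import *
s,Rr,G=st()
axis('scr',G,G[2]-.05)
goG([.547,-.0905,.149],tilted(.9,.87),s)
E
```

```text
t 15.6 pos [ 0.5707 -0.0595  0.2011] rot [-3.138 -0.87   0.886] q [ 1.38  0.95 -1.37  2.03  0.28  0.44 -0.57] qd 0.04 G [ 0.5463 -0.0896  0.2338] gw 0.0167 [-0.9  0.5 -0.1]
88 at zc [ 0.4701 -0.0332] slope [ 1.166 -0.848] rms 0.0039 z 0.224 0.262
187 at zc [ 0.5481 -0.0869] slope [ 0.004 -0.005] rms 0.0036 z 0.175 0.262
275 at zc [ 0.548  -0.0866] slope [ 0.007 -0.022] rms 0.0038 z 0.175 0.262
row [-6.49  0.09  5.45] [ 0.008  0.    -0.009] |rot|deg 0.7 rows 1.695081347201175
```

play_rows([
  [-1, 0.1, 0.8, 0, 0, 0, -1],
  [-2.3, 0.2, 1.9, 0, 0, 0, -1],
  [-3.6, 0.2, 3, 0, 0, 0, -1],
  [-4.8, 0.2, 4, 0, 0, 0, -1],
  [-5.3, 0.2, 4.5, 0, 0, 0, -1],
])

```text
clock: 16.2
position: [0.5721, -0.0605, 0.1303]
tool_rot: [-3.137, -0.87, 0.885]
force: [0.6, 0.3, -1.0]
grip_width: 0.0168
finger_force: 48.8
```

```bash
python3 - <<'E'
from h import *
s,Rr,G=st()
axis('scr',G,G[2]-.05)
for z in (.151,.147): goG([.547,-.0905,z],tilted(.89,.87),s)
E
```

```text
t 16.2 pos [ 0.5721 -0.0605  0.1303] rot [-3.137 -0.87   0.885] q [ 1.31  1.04 -1.25  2.06  0.35  0.34 -0.54] qd 0.1 G [ 0.5478 -0.0906  0.163 ] gw 0.0168 [ 0.6  0.3 -1. ]
75 at zc [ 0.5511 -0.0877] slope [-0.04 -0.06] rms 0.0059 z 0.137 0.191
176 at zc [ 0.5485 -0.0865] slope [ 0.015 -0.02 ] rms 0.0032 z 0.1 0.19
251 at zc [ 0.5484 -0.086 ] slope [ 0.017 -0.046] rms 0.0043 z 0.1 0.191
row [-0.94 -0.06  0.74] [-0.001  0.    -0.003] |rot|deg 0.2 rows 0.2393183962828626
row [-1.24 -0.06  1.  ] [-0.001  0.    -0.003] |rot|deg 0.2 rows 0.3192050927956783
```

play_rows([
  [-0.3, 0, 0.25, 0, 0, 0, -1],
  [-0.6, 0, 0.5, 0, 0, 0, -1],
  [-0.85, 0, 0.72, 0, 0, 0, -1],
  [-0.95, 0, 0.81, 0, 0, 0, -1],
  [-0.95, 0, 0.81, 0, 0, 0, -1],
])

```text
clock: 16.8
position: [0.5727, -0.0608, 0.1197]
tool_rot: [-3.14, -0.87, 0.887]
force: [0.1, -0.6, -0.4]
grip_width: 0.0166
finger_force: 48.8
```

play_rows([
  [-0.1, 0, 0.08, 0, 0, 0, -1],
  [-0.15, 0, 0.13, 0, 0, 0, -1],
  [-0.2, 0, 0.17, 0, 0, 0, -1],
  [-0.2, 0, 0.17, 0, 0, 0, -1],
  [-0.2, 0, 0.17, 0, 0, 0, -1],
])

```text
clock: 17.3
position: [0.5727, -0.0608, 0.1172]
tool_rot: [-3.14, -0.87, 0.887]
force: [-0.2, -0.2, -0.3]
grip_width: 0.0165
finger_force: 48.8
```

```bash
python3 - <<'E'
from h import *
s,Rr,G=st()
axis('scr',G,G[2]-.05)
E
```

```text
t 17.3 pos [ 0.5727 -0.0608  0.1172] rot [-3.14  -0.87   0.887] q [ 1.3   1.05 -1.23  2.06  0.36  0.32 -0.53] qd 0.0 G [ 0.5483 -0.0909  0.1499] gw 0.0165 [-0.2 -0.2 -0.3]
81 at zc [ 0.5441 -0.0856] slope [ 0.091 -0.09 ] rms 0.0045 z 0.083 0.178
216 at zc [ 0.5496 -0.0872] slope [-0.008 -0.017] rms 0.0046 z 0.08 0.178
297 at zc [ 0.5488 -0.0863] slope [ 0.016 -0.049] rms 0.0046 z 0.08 0.178
```

play_rows([
  [-0.06, 0, 0.05, 0, 0, 0, -1],
  [-0.11, 0, 0.1, 0, 0, 0, -1],
  [-0.11, 0, 0.1, 0, 0, 0, -1],
  [-0.11, 0, 0.1, 0, 0, 0, -1],
  [-0.11, 0, 0.1, 0, 0, 0, -1],
])

```text
clock: 17.9
position: [0.5734, -0.0605, 0.1166]
tool_rot: [3.141, -0.871, 0.888]
force: [-0.3, 0.4, 11.0]
grip_width: 0.0169
finger_force: 49.8
```

play_rows([
  [-0.06, 0, 0.05, 0, 0, 0, -1],
  [-0.11, 0, 0.1, 0, 0, 0, -1],
  [-0.11, 0, 0.1, 0, 0, 0, -1],
  [-0.11, 0, 0.1, 0, 0, 0, -1],
  [-0.11, 0, 0.1, 0, 0, 0, -1],
])

```text
clock: 18.4
position: [0.5743, -0.0602, 0.1164]
tool_rot: [3.139, -0.873, 0.889]
force: [-2.1, -0.5, 22.5]
grip_width: 0.0167
finger_force: 50.9
```

The foot is on the cup floor. I relieve the press, open and back off.

play_rows([
  [0.12, 0, -0.1, 0, 0, 0, -1],
  [0.12, 0, -0.1, 0, 0, 0, -1],
  [0.12, 0, -0.1, 0, 0, 0, -0.5],
  [0.12, 0, -0.1, 0, 0, 0, -0.2],
  [0.12, 0, -0.1, 0, 0, 0, -0.1],
])

```text
clock: 18.9
position: [0.5727, -0.0607, 0.1156]
tool_rot: [-3.14, -0.87, 0.887]
force: [-0.2, 0.0, -0.0]
grip_width: 0.0382
finger_force: 0.0
```

play_rows([
  [0, 0, 0, 0, 0, 0, -0.1],
  [0, 0, 0, 0, 0, 0, -0.1],
  [0, 0, -2, 0, 0, 0, -0.1],
  [0, 0, -5.5, 0, 0, 0, -0.1],
  [0, 0, -10, 0, 0, 0, -0.1],
])

```text
clock: 19.4
position: [0.5238, -0.1193, 0.1807]
tool_rot: [-3.139, -0.87, 0.889]
force: [0.4, -1.4, -0.3]
grip_width: 0.0385
finger_force: 0.0
```

```bash
python3 - <<'E'
from h import *
s,R,G=st()
axis('scr',np.array([.547,-.089,.148]),.12)
from kin import *
x=np.load('kx.npy');q=np.array(s['qpos'])
# plan file: inward-tilted grasp, both gripper flips, and the final yellow-cup pose
for y in(-.035,-.035+np.pi):
  for t in(0,-.3,-.45):
    tt=t if y<1 else -t
    R=tilted(y,tt);r=ik(np.array([.5583,.305,.122])+R.apply([0,0,OFF]),R,x,16)
    r.sort(key=lambda k:-np.min(np.minimum(k-lo,hi-k)));print('grasp',round(y,2),tt,len(r),[k.round(2).tolist() for k in r[:1]])
for y in(-.9,-.5,0.,.5,.9,1.2):
  for t in(.87,.57,.42):
    for fl in(0,1):
      R=tilted(y,t) if not fl else tilted(y,t)*Ro.from_rotvec([0,0,np.pi]);r=ik(np.array([.557,-.3235,.15])+R.apply([0,0,OFF]),R,x,10)
      r.sort(key=lambda k:-np.min(np.minimum(k-lo,hi-k)));print('place',round(y,2),t,fl,len(r),[(k.round(2).tolist(),np.min(np.minimum(k-lo,hi-k)).round(2)) for k in r[:1]])
E
```

```text
t 19.4 pos [ 0.5238 -0.1193  0.1807] rot [-3.139 -0.87   0.889] q [ 1.53  1.02 -1.39  2.04  0.3   0.54 -0.47] qd 1.05 G [ 0.4995 -0.1495  0.2134] gw 0.0385 [ 0.4 -1.4 -0.3]
166 at zc [ 0.5451 -0.0912] slope [ 0.104 -0.002] rms 0.0058 z 0.079 0.176
228 at zc [ 0.5479 -0.0876] slope [-0.02   0.005] rms 0.0044 z 0.078 0.176
394 at zc [ 0.5472 -0.0882] slope [ 0.024 -0.003] rms 0.0055 z 0.078 0.176
grasp -0.04 0 10 [[-0.92, 0.79, 0.5, 1.67, -0.49, 0.8, -1.81]]
grasp -0.04 -0.3 11 [[-0.72, 0.88, 0.34, 1.43, -0.44, 1.18, -1.84]]
grasp -0.04 -0.45 11 [[-0.55, 0.93, 0.11, 1.29, -0.31, 1.35, -1.94]]
grasp 3.11 0 9 [[-0.23, 0.76, -0.55, 1.62, 0.48, 0.89, 0.58]]
grasp 3.11 0.3 10 [[-0.46, 0.84, -0.1, 1.4, -0.1, 1.16, 1.05]]
grasp 3.11 0.45 11 [[-0.33, 0.93, -0.29, 1.27, -0.01, 1.35, 0.99]]
place -0.9 0.87 0 2 [([0.44, 0.64, -0.34, 2.17, 2.08, 0.8, 2.11], np.float64(0.26))]
place -0.9 0.87 1 6 [([0.44, 0.64, -0.33, 2.17, 2.08, 0.79, -1.03], np.float64(0.26))]
place -0.9 0.57 0 0 []
place -0.9 0.57 1 5 [([1.12, 0.85, -1.15, 1.99, 1.64, 1.02, -0.23], np.float64(0.35))]
place -0.9 0.42 0 7 [([-0.26
[... 2005 characters left out ...]
p.float64(0.13))]
place 0.9 0.42 0 7 [([0.64, 0.71, -0.03, 1.65, -0.56, 0.83, 0.34], np.float64(0.67))]
place 0.9 0.42 1 8 [([0.2, 0.83, 0.64, 1.68, -1.07, 1.08, -2.44], np.float64(0.08))]
place 1.2 0.87 0 6 [([1.08, 0.98, -0.54, 1.4, -0.41, 1.18, 0.54], np.float64(0.75))]
place 1.2 0.87 1 6 [([0.65, 0.94, 0.18, 1.43, -0.94, 1.39, -2.24], np.float64(0.28))]
place 1.2 0.57 0 7 [([0.91, 0.83, -0.38, 1.49, -0.32, 1.04, 0.44], np.float64(0.88))]
place 1.2 0.57 1 7 [([0.41, 0.86, 0.42, 1.53, -0.92, 1.24, -2.27], np.float64(0.25))]
place 1.2 0.42 0 7 [([0.84, 0.78, -0.34, 1.53, -0.21, 0.97, 0.33], np.float64(0.81))]
place 1.2 0.42 1 7 [([0.19, 0.9, 0.7, 1.57, -1.0, 1.23, -2.23], np.float64(0.26))]
```

The screwdriver stands released and upright in the red cup, its top at 0.176. Next is the file, gripped with an inward tilt so that placing it needs less wrist tilt.

```bash
python3 - <<'E'
from h import *
s=observe()
goG([.46,-.10,.36],tilted(.5,.3),s)
E
```

```text
row [ 9.38 -5.93 -8.95] [-0.213 -0.563  0.323] |rot|deg 39.2 rows 2.852162751427491
```

play_rows([
  [1.5, -1, -2.5, -0.03, -0.09, 0.05, -0.1],
  [3.6, -2.2, -4.2, -0.08, -0.22, 0.13, 0],
  [5.6, -3.5, -5.9, -0.13, -0.34, 0.2, 0.2],
  [7.6, -4.8, -7.5, -0.17, -0.46, 0.26, 0.2],
  [9.4, -5.9, -8.5, -0.21, -0.56, 0.32, 0.2],
])

```text
clock: 20.0
position: [0.4788, -0.0914, 0.2986]
tool_rot: [-3.113, -0.444, 0.595]
force: [0.3, -0.6, -0.0]
grip_width: 0.0511
finger_force: 0.0
```

```bash
python3 - <<'E'
from h import *
s,R,G=st()
goG([.50,.10,.34],tilted(.2,.0),s)
goG([.545,.305,.26],tilted(-.035,-.3),s)
E
```

```text
t 20.0 pos [ 0.4788 -0.0914  0.2986] rot [-3.113 -0.444  0.595] q [ 1.53  0.35 -1.45  2.02  0.05  0.76 -0.85] qd 1.32 G [ 0.4616 -0.1048  0.3444] gw 0.0511 [ 0.3 -0.6 -0. ]
row [ 10.87 -14.48   6.62] [-0.116 -0.432  0.394] |rot|deg 34.2 rows 3.855081999174004
row [ 20.17 -29.44  20.09] [-0.073 -0.709  0.653] |rot|deg 55.4 rows 8.190624563586955
```

play_rows([
  [0.5, -0.5, 0.2, 0, 0, 0, 0.2],
  [2.5, -3.5, 1.5, -0.02, -0.08, 0.08, 0.2],
  [5, -7, 3, -0.05, -0.18, 0.17, 0.2],
  [7.5, -10.5, 4.5, -0.07, -0.27, 0.26, 0.2],
  [10, -14, 6, -0.1, -0.36, 0.34, 0.2],
])

```text
clock: 20.5
position: [0.488, 0.0104, 0.291]
tool_rot: [-3.083, -0.229, 0.403]
force: [-0.9, -1.0, -0.6]
grip_width: 0.0511
finger_force: 0.0
```

```bash
python3 - <<'E'
from h import *
s,R,G=st()
goG([.545,.305,.26],tilted(-.035,-.3),s)
E
```

```text
t 20.5 pos [0.488  0.0104 0.291 ] rot [-3.083 -0.229  0.403] q [ 0.98  0.26 -1.2   1.95  0.18  0.89 -1.44] qd 1.47 G [0.4786 0.0032 0.3403] gw 0.0511 [-0.9 -1.  -0.6]
row [ 13.23 -24.79  12.72] [-0.041 -0.507  0.458] |rot|deg 39.2 rows 6.169523175005601
```

play_rows([
  [2, -3.5, 1, -0.01, -0.07, 0.06, 0.2],
  [4.5, -8, 2.5, -0.02, -0.17, 0.15, 0.2],
  [7, -12.5, 4, -0.03, -0.27, 0.24, 0.2],
  [9.5, -17, 6, -0.03, -0.36, 0.33, 0.2],
  [11, -20.5, 8, -0.04, -0.43, 0.4, 0.2],
])

```text
clock: 21.0
position: [0.5089, 0.1549, 0.2719]
tool_rot: [-3.082, 0.099, 0.137]
force: [0.6, -0.4, 0.9]
grip_width: 0.0512
finger_force: 0.0
```

play_rows([
  [0, 0, 0, 0, 0, 0, 0.2],
  [0, 0, 0, 0, 0, 0, 0.2],
  [0, 0, 0, 0, 0, 0, 0.2],
  [0, 0, 0, 0, 0, 0, 0.2],
  [0, 0, 0, 0, 0, 0, 0.2],
])

```text
clock: 21.5
position: [0.5089, 0.1527, 0.2732]
tool_rot: [-3.081, 0.095, 0.138]
force: [-0.6, 0.8, 0.1]
grip_width: 0.0508
finger_force: 0.0
```

```bash
python3 - <<'E'
from h import *
s,R,G=st()
handle('file',(.5537,.305),'wrist')
handle('file',(.5537,.305),'scene')
goG([.545,.305,.26],tilted(-.035,-.3),s)
E
```

```text
t 21.5 pos [0.5089 0.1527 0.2732] rot [-3.081  0.095  0.138] q [ 0.33  0.5  -0.98  1.65  0.33  1.27 -2.15] qd 0.0 G [0.514  0.1503 0.3236] gw 0.0508 [-0.6  0.8  0.1]
file 418 axis@z0 [0.5511 0.3055] az,el [-5.3 40.3] rms 0.0007 [0.5089 0.3012 0.0933] [0.5787 0.3148 0.148 ]
file 94 axis@z0 [0.5523 0.3071] az,el [-4.7 43.2] rms 0.0028 [0.5174 0.3003 0.0958] [0.5844 0.3177 0.1474]
row [  4.76 -14.47   6.63] [-0.026 -0.2    0.176] |rot|deg 15.3 rows 3.3232636920682133
```

play_rows([
  [1, -3, 1.5, 0, -0.04, 0.04, 0.2],
  [2.2, -7, 3, -0.01, -0.1, 0.09, 0.2],
  [3.5, -11, 5, -0.02, -0.15, 0.14, 0.2],
  [4.8, -14.5, 6.6, -0.03, -0.2, 0.18, 0.2],
  [4.8, -14.5, 6.6, -0.03, -0.2, 0.18, 0.2],
])

```text
clock: 22.1
position: [0.528, 0.312, 0.2086]
tool_rot: [3.137, 0.307, -0.034]
force: [-0.3, -0.2, 0.3]
grip_width: 0.0515
finger_force: 0.0
```

```bash
python3 - <<'E'
from h import *
s,R,G=st()
handle('file',(.5537,.305),'wrist')
for z in(.21,): goG([.557,.305,.20],tilted(-.06,-.3),s)
E
```

```text
t 22.1 pos [0.528  0.312  0.2086] rot [ 3.137  0.307 -0.034] q [-0.09  0.79 -0.82  1.34  0.32  1.44 -2.48] qd 0.1 G [0.5433 0.3117 0.2569] gw 0.0515 [-0.3 -0.2  0.3]
file 967 axis@z0 [0.5518 0.3057] az,el [-3.3 39.1] rms 0.0015 [0.5058 0.3003 0.0839] [0.5823 0.3155 0.1482]
row [3.08 0.54 5.  ] [0.012 0.007 0.025] |rot|deg 1.6 rows 1.1803169255560868
```

```bash
python3 - <<'E'
from h import *
from kin import *
s,R,G=st()
goG([.560,.305,.125],R,s)
x=np.load('kx.npy');q=np.array(s['qpos']);D.append((list(q),s['position'],s['tool_rot']))
q0=q.copy()
print('model err mm',((fk2(q,x)[0]-s['position'])*1000).round(1))
for z in(.2,.16,.125):
    p=np.array([.56,.305,z])+R.apply([0,0,OFF])
    f=lambda k:np.r_[(lambda P,r:np.r_[(P-p)*5,(r.inv()*R).as_rotvec()])(*fk2(k,x)),.01*(k-q)]
    o=least_squares(f,np.clip(q,lo+.021,hi-.021),bounds=(lo+.02,hi-.02));q=o.x;print(z,q.round(2),np.abs(o.fun[:6]).max().round(4))
E
```

```text
t 22.15 pos [0.5288 0.3095 0.2099] rot [ 3.138  0.304 -0.034] q [-0.08  0.78 -0.82  1.34  0.33  1.44 -2.48] qd 0.07 G [0.544  0.3092 0.2583] gw 0.0512 [-1.2  0.3  0.2]
row [ 5.53  0.32 12.24] [0. 0. 0.] |rot|deg 0.0 rows 2.6863044261787055
model err mm [-10.9  14.4  -6.3]
0.2 [-0.07  0.86 -0.79  1.33  0.37  1.4  -2.44] 0.0
0.16 [-0.08  0.91 -0.78  1.35  0.4   1.34 -2.45] 0.0
0.125 [-0.08  0.95 -0.76  1.36  0.42  1.29 -2.45] 0.0
```

play_rows([
  [2.5, 0.1, 1, 0, 0, 0, 0.2],
  [5, 0.3, 3, 0, 0, 0, 0.2],
  [5.5, 0.3, 6.5, 0, 0, 0, 0.2],
  [5.5, 0.3, 8, 0, 0, 0, 0.2],
  [5.5, 0.3, 8, 0, 0, 0, 0.2],
])

```text
clock: 22.65
position: [0.5581, 0.3008, 0.1179]
tool_rot: [3.136, 0.302, -0.039]
force: [-0.6, -0.2, 0.3]
grip_width: 0.0512
finger_force: 0.0
```

```bash
python3 - <<'E'
from h import *
s,R,G=st()
handle('file',(.5537,.305),'wrist')
goG([.560,.305,.125],tilted(-.04,-.3),s)
E
```

```text
t 22.65 pos [0.5581 0.3008 0.1179] rot [ 3.136  0.302 -0.039] q [-0.09  0.9  -0.77  1.35  0.39  1.33 -2.46] qd 0.06 G [0.5732 0.3005 0.1663] gw 0.0512 [-0.6 -0.2  0.3]
file 69 axis@z0 [0.5513 0.3061] az,el [-1.3 40. ] rms 0.0001 [0.5085 0.3047 0.0928] [0.556  0.3133 0.1338]
row [-0.03 -0.45  4.34] [0.006 0.002 0.001] |rot|deg 0.4 rows 0.8727617760728135
```

play_rows([
  [0, -0.45, 1, 0, 0, 0, 0.2],
  [0, -0.45, 2.5, 0, 0, 0, 0.2],
  [0, -0.45, 3.8, 0, 0, 0, 0.1],
  [0, -0.45, 4.3, 0, 0, 0, 0],
  [0, -0.45, 4.3, 0, 0, 0, -0.2],
])

```text
clock: 23.2
position: [0.5457, 0.3076, 0.0777]
tool_rot: [3.137, 0.301, -0.037]
force: [0.3, 0.9, 0.2]
grip_width: 0.0343
finger_force: 0.0
```

play_rows([
  [0, 0, 0, 0, 0, 0, -0.3],
  [0, 0, 0, 0, 0, 0, -1],
  [0, 0, 0, 0, 0, 0, -1],
  [0, 0, 0, 0, 0, 0, -1],
  [0, 0, 0, 0, 0, 0, -1],
])

```text
clock: 23.7
position: [0.5464, 0.3077, 0.0784]
tool_rot: [3.138, 0.3, -0.038]
force: [1.8, -0.7, 6.8]
grip_width: 0.0171
finger_force: 48.8
```

```bash
python3 - <<'E'
from h import *
s,R,G=st();print(s['finger_force'])
c=.766*6;u=.643*6;d=R.inv().apply([c,-c*.05,u]);print('6cm along axis in tool',d.round(2))
print('up 10cm, back 5',R.inv().apply([-5,0,10]).round(2))
E
```

```text
t 23.7 pos [0.5464 0.3077 0.0784] rot [ 3.138  0.3   -0.038] q [-0.11  0.93 -0.74  1.4   0.4   1.25 -2.47] qd 0.0 G [0.5614 0.3073 0.1269] gw 0.0171 [ 1.8 -0.7  6.8]
48.75223159790039
6cm along axis in tool [ 3.26  0.08 -5.05]
up 10cm, back 5 [-7.73  0.22 -8.08]
```

The file is gripped. I draw it out along its axis, then raise it.

play_rows([
  [0.3, 0, -0.5, 0, 0, 0, -1],
  [0.8, 0, -1.3, 0, 0, 0, -1],
  [1.6, 0, -2.5, 0, 0, 0, -1],
  [2.4, 0.1, -3.8, 0, 0, 0, -1],
  [3.3, 0.1, -5.1, 0, 0, 0, -1],
])

```text
clock: 24.2
position: [0.5934, 0.3049, 0.1177]
tool_rot: [3.138, 0.301, -0.038]
force: [0.9, 0.2, -0.6]
grip_width: 0.0171
finger_force: 48.6
```

play_rows([
  [-0.5, 0, -1.5, 0, 0, 0, -1],
  [-2, 0, -4, 0, 0, 0, -1],
  [-4.5, 0.1, -6.5, 0, 0, 0, -1],
  [-7, 0.2, -8.5, 0, 0, 0, -1],
  [-8, 0.2, -9.5, 0, 0, 0, -1],
])

```text
clock: 24.7
position: [0.5431, 0.3062, 0.2346]
tool_rot: [3.139, 0.299, -0.036]
force: [-0.0, -0.5, -0.5]
grip_width: 0.017
finger_force: 48.7
```

```bash
python3 - <<'E'
from h import *
from kin import *
s,R,G=st();print(s['finger_force'])
x=np.load('kx.npy');q=np.array(s['qpos'])
# plan: hand at r~.5 moving right and yawing up
for G1,y,t in [((.53,.25,.30),.2,-.2),((.52,.15,.34),.5,0),((.52,.0,.36),.8,.1),((.50,-.15,.36),1.,.3),((.53,-.28,.33),1.,.5),((.557,-.3235,.30),1.,.57),((.557,-.3235,.15),1.,.57)]:
    Rr=tilted(y,t);p=np.array(G1)+Rr.apply([0,0,OFF])
    f=lambda k:np.r_[(lambda P,r:np.r_[(P-p)*5,(r.inv()*Rr).as_rotvec()])(*fk2(k,x)),.01*(k-q)]
    o=least_squares(f,np.clip(q,lo+.021,hi-.021),bounds=(lo+.02,hi-.02));q=o.x;print(G1,y,t,q.round(2),np.abs(o.fun[:6]).max().round(4))
goG([.53,.2,.30],tilted(.3,-.1),s)
E
```

```text
t 24.7 pos [0.5431 0.3062 0.2346] rot [ 3.139  0.299 -0.036] q [-0.1   0.76 -0.78  1.28  0.29  1.49 -2.44] qd 0.16 G [0.558  0.3057 0.2831] gw 0.017 [-0.  -0.5 -0.5]
48.71467709541321
(0.53, 0.25, 0.3) 0.2 -0.2 [ 0.03  0.63 -0.84  1.47  0.35  1.42 -2.2 ] 0.0
(0.52, 0.15, 0.34) 0.5 0 [ 0.33  0.41 -0.95  1.7   0.35  1.22 -1.77] 0.0001
(0.52, 0.0, 0.36) 0.8 0.1 [ 0.76  0.32 -1.04  1.77  0.25  1.12 -1.11] 0.0001
(0.5, -0.15, 0.36) 1.0 0.3 [ 1.26  0.41 -1.19  1.78  0.12  1.07 -0.49] 0.0001
(0.53, -0.28, 0.33) 1.0 0.5 [ 1.37  0.68 -1.14  1.58  0.13  1.12 -0.26] 0.0
(0.557, -0.3235, 0.3) 1.0 0.57 [ 1.34  0.81 -1.1   1.47  0.15  1.14 -0.19] 0.0
(0.557, -0.3235, 0.15) 1.0 0.57 [ 1.29  0.99 -1.    1.56  0.27  0.93 -0.15] 0.0
row [-1.79 10.82 -0.98] [-0.064  0.197 -0.329] |rot|deg 22.3 rows 2.2030500456014406
```

play_rows([
  [-0.3, 2, -0.3, -0.01, 0.03, -0.06, -1],
  [-0.7, 4.5, -0.7, -0.02, 0.08, -0.13, -1],
  [-1.1, 7, -1, -0.04, 0.12, -0.2, -1],
  [-1.5, 9.5, -1.3, -0.05, 0.16, -0.27, -1],
  [-1.8, 12, -1.5, -0.06, 0.2, -0.33, -1],
])

```text
clock: 25.2
position: [0.5269, 0.185, 0.2516]
tool_rot: [-3.139, 0.098, 0.302]
force: [0.8, 0.1, 0.1]
grip_width: 0.0168
finger_force: 48.6
```

```bash
python3 - <<'E'
from h import *
s,R,G=st();goG([.52,.0,.35],tilted(.75,.1),s)
E
```

```text
t 25.2 pos [0.5269 0.185  0.2516] rot [-3.139  0.098  0.302] q [ 0.16  0.55 -0.89  1.6   0.4   1.29 -2.07] qd 0.76 G [0.5317 0.1864 0.3021] gw 0.0168 [0.8 0.1 0.1]
row [-6.15 17.23 -4.25] [-0.002  0.194 -0.449] |rot|deg 28.0 rows 3.7567793493955066
```

play_rows([
  [-1, 3, -1, 0, 0.03, -0.08, -1],
  [-2.3, 6.5, -2, 0, 0.07, -0.17, -1],
  [-3.6, 10, -3, 0, 0.11, -0.26, -1],
  [-4.9, 13.5, -4, 0, 0.15, -0.35, -1],
  [-6.2, 17, -4.5, 0, 0.19, -0.44, -1],
])

```text
clock: 25.7
position: [0.5225, 0.0055, 0.3027]
tool_rot: [-3.14, -0.097, 0.741]
force: [1.8, 0.5, -0.2]
grip_width: 0.0165
finger_force: 48.7
```

```bash
python3 - <<'E'
from h import *
s,R,G=st();goG([.51,-.2,.35],tilted(1.,.33),s)
E
```

```text
t 25.7 pos [0.5225 0.0055 0.3027] rot [-3.14  -0.097  0.741] q [ 0.75  0.38 -1.08  1.76  0.32  1.13 -1.25] qd 1.85 G [0.519  0.0021 0.3531] gw 0.0165 [ 1.8  0.5 -0.2]
row [-13.15  13.9   -1.24] [ 0.053  0.232 -0.254] |rot|deg 20.0 rows 3.834396969759191
```

play_rows([
  [-2, 2, -0.2, 0.01, 0.04, -0.04, -1],
  [-5, 5, -0.5, 0.02, 0.09, -0.1, -1],
  [-8, 8.3, -0.8, 0.03, 0.14, -0.16, -1],
  [-11, 11.5, -1, 0.04, 0.19, -0.21, -1],
  [-13, 13.9, -1.2, 0.05, 0.23, -0.25, -1],
])

```text
clock: 26.2
position: [0.5183, -0.1877, 0.3006]
tool_rot: [3.141, -0.328, 0.99]
force: [1.7, -0.0, -0.5]
grip_width: 0.017
finger_force: 48.7
```

```bash
python3 - <<'E'
from h import *
s,R,G=st();goG([.557,-.3235,.30],tilted(1.,.573),s)
E
```

```text
t 26.2 pos [ 0.5183 -0.1877  0.3006] rot [ 3.141 -0.328  0.99 ] q [ 1.28  0.54 -1.21  1.7   0.23  1.1  -0.51] qd 0.97 G [ 0.5093 -0.2014  0.3486] gw 0.017 [ 1.7 -0.  -0.5]
row [-7.52 10.66  2.01] [ 0.005  0.245 -0.009] |rot|deg 14.0 rows 2.6395907873848756
```

play_rows([
  [-1.8, 2.5, 0.5, 0, 0.06, 0, -1],
  [-4, 5.5, 1, 0, 0.13, 0, -1],
  [-6, 8.5, 1.5, 0, 0.19, 0, -1],
  [-7.5, 10.6, 2, 0, 0.245, -0.01, -1],
  [-7.5, 10.6, 2, 0, 0.245, -0.01, -1],
])

```text
clock: 26.7
position: [0.5718, -0.3005, 0.254]
tool_rot: [-3.141, -0.575, 0.994]
force: [-1.4, 0.3, -1.3]
grip_width: 0.0167
finger_force: 48.8
```

```bash
python3 - <<'E'
from h import *
s,R,G=st()
axis('file',G,G[2]-.05)
# yellow cup lip and red-cup style measurement, now uncovered
for n in('top','scene'):
    p,d,X=grab(n);C=cloud(d,X);h=cv2.cvtColor(p,cv2.COLOR_RGB2HSV).astype(int)
    m=(h[...,0]>18)&(h[...,0]<34)&(h[...,1]>130)&(h[...,2]>70)&(np.hypot(C[...,0]-.557,C[...,1]+.3235)<.04)&(C[...,2]>.079)&(C[...,2]<.092)
    if m.sum()>10:
        k=np.argwhere(m)[:,::-1];w=np.array([ray(u,v,.085,X) for u,v in k]);c,r=cv2.minEnclosingCircle((w[:,:2]*1000).astype(np.float32));print(n,m.sum(),c,r)
    np.savez(n+'2.npz',p=p,d=d,**X)
a=cv2.imread('pics/ax_scene.png');t=cv2.imread('pics/ax_top.png')
cv2.imwrite('pics/p3.png',np.hstack([cv2.resize(t[110:250,320:460],(400,400),interpolation=2),cv2.resize(a[80:240,125:285],(400,400),interpolation=2)]))
goG([.557,-.3235,.30],tilted(1.,.573),s)
E
```

```text
t 26.7 pos [ 0.5718 -0.3005  0.254 ] rot [-3.141 -0.575  0.994] q [ 1.35  0.85 -1.18  1.48  0.23  1.13 -0.28] qd 0.08 G [ 0.5568 -0.3236  0.2965] gw 0.0167 [-1.4  0.3 -1.3]
154 at zc [ 0.5575 -0.3242] slope [-0.012  0.004] rms 0.0029 z 0.228 0.323
191 at zc [ 0.5582 -0.3189] slope [-0.025 -0.001] rms 0.0024 z 0.235 0.323
345 at zc [ 0.5593 -0.3201] slope [-0.021 -0.012] rms 0.0029 z 0.228 0.323
top 93 (556.5621337890625, -325.84710693359375) 20.55402183532715
scene 47 (558.9057006835938, -323.16363525390625) 20.73654556274414
row [ 0.2  -0.   -0.28] [ 0.003 -0.002 -0.005] |rot|deg 0.3 rows 0.06877730958068617
```

View pics/p3.png

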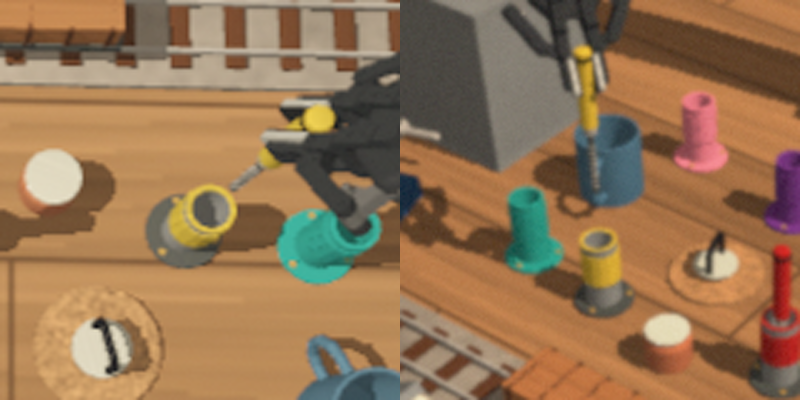

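The file hangs upright. In the right half its handle top is at (583,50), its foot at (598,200), and the yellow cup mouth is at (598,240). The screwdriver stands in the red cup at (782,320) and the lid lies on the mat at (715,262).

```bash
python3 - <<'E'
from h import *
ci=viewer.camera_info('scene');R=np.array(ci['R'])
for z in(.14,.15,.16):
    c=R@np.array([.5595,-.3205,z])+ci['t'];print(z,(c[:2]/c[2]*[ci['fx'],ci['fy']]+[ci['cx'],ci['cy']]).round(1))
s,Rr,G=st()
for z in(.235,.168,.150): goG([.556,-.3262,z],tilted(1.,.575),s)
print('1cm down',Rr.inv().apply([0,0,-1]).round(3))
E
```

```text
0.14 [202.7 159.8]
0.15 [202.4 156.7]
0.16 [202.1 153.6]
t 26.9 pos [ 0.5726 -0.2949  0.2584] rot [ 3.137 -0.571  1.004] q [ 1.34  0.84 -1.19  1.48  0.23  1.13 -0.28] qd 0.02 G [ 0.5577 -0.3179  0.301 ] gw 0.0171 [-0.7  0.2 -0.1]
row [-4.22  0.26  5.13] [0.003 0.004 0.004] |rot|deg 0.3 rows 1.3291147457368762
row [-7.84  0.23 10.77] [0.003 0.004 0.004] |rot|deg 0.3 rows 2.6639549960500792
row [-8.81  0.22 12.28] [0.003 0.004 0.004] |rot|deg 0.3 rows 3.023346842346013
1cm down [-0.541 -0.004  0.841]
```

play_rows([
  [-0.8, 0.1, 0.8, 0, 0, 0, -1],
  [-1.8, 0.1, 2, 0, 0, 0, -1],
  [-3, 0.1, 3.4, 0, 0, 0, -1],
  [-3, 0.1, 3.4, 0, 0, 0, -1],
  [-3, 0.1, 3.4, 0, 0, 0, -1],
])

```text
clock: 27.4
position: [0.5697, -0.3021, 0.2125]
tool_rot: [3.138, -0.572, 1.002]
force: [0.5, 0.5, 0.5]
grip_width: 0.0172
finger_force: 48.9
```

play_rows([
  [0, 0, 0, 0, 0, 0, -1],
  [0, 0, 0, 0, 0, 0, -1],
  [0, 0, 0, 0, 0, 0, -1],
  [0, 0, 0, 0, 0, 0, -1],
  [0, 0, 0, 0, 0, 0, -1],
])

```text
clock: 27.9
position: [0.5699, -0.3023, 0.2132]
tool_rot: [3.137, -0.572, 1.003]
force: [-0.5, 1.1, -0.3]
grip_width: 0.0168
finger_force: 48.9
```

```bash
python3 - <<'E'
from h import *
s,R,G=st()
axis('file',G,G[2]-.05)
b=cv2.imread('pics/ax_scene.png')
p,d,X=grab('scene');C=cloud(d,X)
m=(np.hypot(C[...,0]-.558,C[...,1]+.322)<.03)&(C[...,2]>.088)&(C[...,2]<G[2]-.02)
for z in np.arange(.088,.20,.01):
    k=m&(C[...,2]>z)&(C[...,2]<z+.01)
    if k.sum():print(z.round(3),k.sum(),C[k].mean(0).round(4),p[k].mean(0).round(0))
s,R,G=st()
E
```

```text
t 27.9 pos [ 0.5699 -0.3023  0.2132] rot [ 3.137 -0.572  1.003] q [ 1.34  0.89 -1.16  1.52  0.26  1.07 -0.26] qd 0.0 G [ 0.5549 -0.3253  0.2558] gw 0.0168 [-0.5  1.1 -0.3]
127 at zc [ 0.5556 -0.3265] slope [0.001 0.01 ] rms 0.0033 z 0.186 0.284
182 at zc [ 0.5574 -0.3234] slope [-0.038  0.023] rms 0.0024 z 0.193 0.281
309 at zc [ 0.5574 -0.3237] slope [-0.019 -0.004] rms 0.003 z 0.186 0.284
0.088 4 [ 0.5624 -0.329   0.0885] [188. 150.  77.]
0.108 4 [ 0.5578 -0.3224  0.1124] [117.  92.  70.]
0.118 10 [ 0.5592 -0.3221  0.1224] [125. 106.  87.]
0.128 8 [ 0.5584 -0.321   0.1322] [112. 103.  92.]
0.138 9 [ 0.558  -0.3211  0.1417] [102. 101.  95.]
0.148 10 [ 0.5582 -0.3219  0.1544] [102.  98.  89.]
0.158 7 [ 0.5588 -0.3214  0.1644] [105. 102.  94.]
0.168 9 [ 0.5579 -0.3212  0.1725] [85. 88. 85.]
0.178 10 [ 0.56   -0.3196  0.1855] [116. 111.  99.]
0.188 18 [ 0.5612 -0.3187  0.1945] [162. 133.  67.]
0.198 21 [ 0.5599 -0.3177  0.2031] [182. 146.  52.]
t 28.05 pos [ 0.5698 -0.3023  0.213 ] rot [ 3.137 -0.572  1.003] q [ 1.34  0.89 -1.16  1.52  0.26  1.07 -0.26] qd 0.0 G [ 0.5549 -0.3253  0.2557] gw 0.0166 [ 0.  -0.7  0.3]
```

```bash
python3 - <<'E'
from h import *
s,R,G=st()
for z in(.172,.156): goG([.5562,-.3252,z],tilted(1.003,.572),s)
E
```

```text
t 28.05 pos [ 0.5698 -0.3023  0.213 ] rot [ 3.137 -0.572  1.003] q [ 1.34  0.89 -1.16  1.52  0.26  1.07 -0.26] qd 0.0 G [ 0.5549 -0.3253  0.2557] gw 0.0166 [ 0.  -0.7  0.3]
row [-4.46  0.05  7.08] [ 0.005  0.    -0.   ] |rot|deg 0.3 rows 1.6736013358825095
row [-5.33  0.04  8.43] [ 0.005  0.    -0.   ] |rot|deg 0.3 rows 1.9935754502684506
```

play_rows([
  [-0.6, 0.05, 1, 0, 0, 0, -1],
  [-1.6, 0.05, 2.6, 0, 0, 0, -1],
  [-2.8, 0.05, 4.5, 0, 0, 0, -1],
  [-4, 0.05, 6.4, 0, 0, 0, -1],
  [-4.5, 0.05, 7.1, 0, 0, 0, -1],
])

```text
clock: 28.55
position: [0.5697, -0.3015, 0.1254]
tool_rot: [3.141, -0.572, 1.001]
force: [0.8, 0.5, 0.2]
grip_width: 0.0164
finger_force: 48.9
```

play_rows([
  [-0.2, 0, 0.3, 0, 0, 0, -1],
  [-0.4, 0, 0.6, 0, 0, 0, -1],
  [-0.6, 0, 0.9, 0, 0, 0, -1],
  [-0.7, 0, 1.1, 0, 0, 0, -1],
  [-0.7, 0, 1.1, 0, 0, 0, -1],
])

```text
clock: 29.05
position: [0.5709, -0.3023, 0.116]
tool_rot: [3.137, -0.572, 1.003]
force: [0.7, 0.2, 0.1]
grip_width: 0.0172
finger_force: 48.9
```

```bash
python3 - <<'E'
from h import *
s,R,G=st()
axis('file',G,G[2]-.03)
E
```

```text
t 29.05 pos [ 0.5709 -0.3023  0.116 ] rot [ 3.137 -0.572  1.003] q [ 1.31  1.   -1.09  1.58  0.34  0.93 -0.24] qd 0.01 G [ 0.556  -0.3253  0.1586] gw 0.0172 [0.7 0.2 0.1]
91 at zc [ 0.5573 -0.3253] slope [-0.031 -0.023] rms 0.003 z 0.089 0.186
156 at zc [ 0.5565 -0.3224] slope [ 0.003 -0.024] rms 0.0029 z 0.096 0.186
247 at zc [ 0.5574 -0.3235] slope [-0.003 -0.028] rms 0.003 z 0.089 0.186
```

play_rows([
  [-0.05, 0, 0.08, 0, 0, 0, -1],
  [-0.11, 0, 0.17, 0, 0, 0, -1],
  [-0.16, 0, 0.25, 0, 0, 0, -1],
  [-0.16, 0, 0.25, 0, 0, 0, -1],
  [-0.16, 0, 0.25, 0, 0, 0, -1],
])

```text
clock: 29.65
position: [0.5709, -0.3022, 0.1129]
tool_rot: [3.137, -0.572, 1.003]
force: [0.7, 0.4, -0.3]
grip_width: 0.017
finger_force: 48.9
```

play_rows([
  [-0.04, 0, 0.06, 0, 0, 0, -1],
  [-0.08, 0, 0.12, 0, 0, 0, -1],
  [-0.08, 0, 0.12, 0, 0, 0, -1],
  [-0.08, 0, 0.12, 0, 0, 0, -1],
  [-0.08, 0, 0.12, 0, 0, 0, -1],
])

```text
clock: 30.15
position: [0.5709, -0.3022, 0.1115]
tool_rot: [3.137, -0.572, 1.003]
force: [-0.0, 0.2, -0.3]
grip_width: 0.017
finger_force: 48.9
```

play_rows([
  [-0.04, 0, 0.06, 0, 0, 0, -1],
  [-0.08, 0, 0.12, 0, 0, 0, -1],
  [-0.08, 0, 0.12, 0, 0, 0, -1],
  [-0.08, 0, 0.12, 0, 0, 0, -1],
  [-0.08, 0, 0.12, 0, 0, 0, -1],
])

```text
clock: 30.65
position: [0.5709, -0.3022, 0.1101]
tool_rot: [3.137, -0.572, 1.003]
force: [-0.6, -0.3, 0.1]
grip_width: 0.017
finger_force: 48.9
```

play_rows([
  [-0.04, 0, 0.06, 0, 0, 0, -1],
  [-0.08, 0, 0.12, 0, 0, 0, -1],
  [-0.08, 0, 0.12, 0, 0, 0, -1],
  [-0.08, 0, 0.12, 0, 0, 0, -1],
  [-0.08, 0, 0.12, 0, 0, 0, -1],
])

```text
clock: 31.15
position: [0.5715, -0.3021, 0.1097]
tool_rot: [3.136, -0.573, 1.003]
force: [-2.3, -0.5, 10.7]
grip_width: 0.0169
finger_force: 50.0
```

The foot is on the floor. I relieve the press, release and retreat.

play_rows([
  [0.04, 0, -0.06, 0, 0, 0, -1],
  [0.04, 0, -0.06, 0, 0, 0, -1],
  [0.04, 0, -0.06, 0, 0, 0, -0.5],
  [0.04, 0, -0.06, 0, 0, 0, -0.2],
  [0.04, 0, -0.06, 0, 0, 0, -0.1],
])

```text
clock: 31.65
position: [0.5708, -0.3023, 0.1091]
tool_rot: [3.137, -0.572, 1.003]
force: [0.0, -0.1, 0.2]
grip_width: 0.0382
finger_force: 0.0
```

play_rows([
  [0, 0, 0, 0, 0, 0, -0.1],
  [0, 0, 0, 0, 0, 0, -0.1],
  [0, 0, -2, 0, 0, 0, -0.1],
  [0, 0, -5.5, 0, 0, 0, -0.1],
  [0, 0, -10, 0, 0, 0, -0.1],
])

```text
clock: 32.15
position: [0.5408, -0.347, 0.1936]
tool_rot: [3.139, -0.572, 1.003]
force: [0.5, -1.1, 1.4]
grip_width: 0.0381
finger_force: 0.0
```

play_rows([
  [0, 0, -2, 0, 0, 0, -0.1],
  [0, 0, -5, 0, 0, 0, -0.1],
  [0, 0, -6, 0, 0, 0, -0.1],
  [0, 0, -6, 0, 0, 0, -0.1],
  [0, 0, -6, 0, 0, 0, -0.1],
])

```text
clock: 32.65
position: [0.5237, -0.3741, 0.2429]
tool_rot: [3.138, -0.572, 1.003]
force: [-0.0, -0.2, -0.8]
grip_width: 0.0387
finger_force: 0.0
```

```bash
python3 - <<'E'
from h import *
s,R,G=st()
axis('file',np.array([.557,-.3245,.153]),.12)
axis('scr',np.array([.547,-.089,.148]),.12)
# bystanders: compare first and present heights from the scene camera, and the lid
S=dict(np.load('scene0.npz'));A=cloud(S['d'],S);p,d,X=grab('scene');B=cloud(d,X)
for n,xy,r in(('jar',(.458,.196),.02),('tin',(.585,-.203),.025),('oil',(.638,.197),.015),('mug',(.40,-.48),.04),('lid',(.452,-.248),.03)):
    for C in(A,B):
        k=C[(np.hypot(C[...,0]-xy[0],C[...,1]-xy[1])<r+.02)&(C[...,2]>(.012 if n=='lid' else .03))];print(n,len(k),k.mean(0).round(3) if len(k) else '',end=' ')
    print()
E
```

```text
t 32.65 pos [ 0.5237 -0.3741  0.2429] rot [ 3.138 -0.572  1.003] q [ 1.44  0.89 -1.17  1.42  0.24  1.22 -0.16] qd 0.01 G [ 0.5088 -0.3971  0.2855] gw 0.0387 [-0.  -0.2 -0.8]
220 at zc [ 0.5564 -0.326 ] slope [ 0.011 -0.018] rms 0.005 z 0.083 0.18
193 at zc [ 0.5581 -0.3228] slope [-0.054 -0.027] rms 0.0035 z 0.083 0.178
413 at zc [ 0.5576 -0.3242] slope [-0.011 -0.037] rms 0.0046 z 0.083 0.18
168 at zc [ 0.5456 -0.0907] slope [ 0.085 -0.01 ] rms 0.0058 z 0.078 0.176
234 at zc [ 0.5484 -0.0874] slope [-0.008 -0.002] rms 0.0045 z 0.078 0.176
402 at zc [ 0.5477 -0.0881] slope [ 0.028 -0.008] rms 0.0055 z 0.078 0.176
jar 195 [0.467 0.209 0.046] jar 191 [0.467 0.208 0.046] 
tin 250 [ 0.599 -0.198  0.042] tin 255 [ 0.598 -0.198  0.042] 
oil 327 [0.657 0.21  0.074] oil 342 [0.658 0.21  0.073] 
mug 459 [ 0.394 -0.461  0.063] mug 594 [ 0.404 -0.459  0.176] 
lid 1 [ 0.43  -0.273  0.012] lid 210 [ 0.455 -0.243  0.025]
```

```bash
python3 -c "
from workcell import bot
print(bot.job_done())"
```

```text
the job is handed in; nothing more can be done
None
```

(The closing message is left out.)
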